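Counterhold the loose pulley and tighten its wing nut

ROBOT

A 6-joint arm with a two-finger parallel gripper is mounted at the origin on the work surface; the furniture and walls round the work are solid. World frame = base frame: x ahead of the robot, y to its left, z up, the work surface at z = 0. Lengths are in m, angles in rad, forces in N, time in s.
With the tool pointing down it reaches from about 0.35 to 0.775 m from the base axis. Payload 7.3 kg.
Tool frame: the origin (TCP) lies between the finger pads; the fingertips stand 17 mm ahead of it and the grasp point (between the pads) lies 2 mm behind it; z points along the fingers, y is the direction in which the jaws open and shut (so a half turn about z gives the same grasp; the last joint's range is limited). The gripper opens to 92 mm and grips with 3 to 60 N. Pads are 19 mm wide; open, the fingers measure 130 mm over their backs; the gripper's body (75 mm by 190 mm) begins 47 mm behind the grasp point.
Start: joints at [1.184, 0.342, 1.524, -0, 1.275, -0.146], TCP at [0.125, 0.51, 0.244] pointing down, gripper open.
Joint ranges: [-2.53, 2.53], [-0.77, 2.02], [0.04, 2.7], [-1, 4.14], [0.28, 2.66], [-3.11, 3.11]. Speed limits (rad/s): [2.57, 2.57, 3.14, 3.14, 3.14, 3.14].

INTERFACE

Orientations are given as [roll, pitch, yaw] about the fixed x, y, z axes, in that order (R = Rz(yaw) Ry(pitch) Rx(roll)).
In Python, from cell import sensors, vision, hand_in gives the robot as it stands.
- The arm moves only by the tool step_arm, never from a script. Its argument "series" is a list of rows, each a list of 5 numbers: the opening, from 0 (shut) to 1 (fully open), then the shift along the world's x, y, z each as a share of 25 mm, from -1 to 1, then the turn about the world's z as a share of 0.08 rad, from -1 to 1. A call has 1 to 12 rows; each row shifts and turns the commanded pose from where the row before left it; what a row does not reach is not made up. A row lasts 1/10 s, in which the tool goes at most 50 mm and 8.59 degrees, less where a joint would pass 70% of its speed; a pose out of reach is approached as far as the arm can. A call with a number of a shift or a turn outside -1 to 1 is refused whole. A call with a gripper value outside its range is refused whole. The fingers move at their own pace and stop on an object; "squeeze" is the grip in N (left out, the last holds). Time passes only in rows, so rows that do not move let the fingers close. It gives the time, the measured TCP pose, the force and the opening at its end, in the units of the state.
- sensors.observe(): the state, without advancing time (a new reading comes with each control period).
- vision.read_camera(name): name is "side" or "top"; returns a dict with "pixels" (420x560x3 uint8, blue, green, red), "range_z" (420x560 float32, m along the optical axis (not along the pixel's ray), 0 where there is no reading), "camera_matrix" (3x3 intrinsics, pixels), "k1" (the pictures are not rectified: a ray, as slopes to the right and down, at radius r is drawn at 1 + k1 r^2 times it, then the intrinsics apply), "pose" (4x4, takes a point from camera to world coordinates). Camera axes: x right, y down, z forward; pixel columns grow to the right and rows downward; lengths in m; the calibration is good to about 2 mm. A picture is of the moment at which its call begins.
- hand_in(): hands the job in, once; it reports no verdict.
The state is a dict: "time": time; "qpos": joint angles; "qvel": joint speeds; "joint_efforts": joint torques, N m; "tool_pos": TCP position; "tool_rot": TCP orientation; "contact_force": force on the tool from outside, world axes, zero at the start; "torque": the same for the moment, N m; "opening": finger opening in m.
Only numpy, scipy, OpenCV 4.12 (cv2) and the standard library are available. Lean on these libraries where they do the work, as an engineer would, in place of code of your own. Each camera call takes 0.05 s, during which the arm holds its last target.

TASK

The pulley on the sloping stand spins freely, so its wing nut cannot be tightened on its own: put both pins of the blue-handled holding tool into two neighbouring windows of the pulley, down until the tool lies flat on it, with the handle lying on the rest block against the uphill side of the black stop pin. Then turn the wing nut clockwise until it stops, with its yellow mark in line with the one on the pulley. Finally lift the tool off and lay it back flat on the bench, clear of the stand, without disturbing the bottles, the caliper or the tape.

Things in the scene. Friction and masses are not known exactly. Their poses are not given: they have to be found in the camera images.
- spindle (a point): the spindle axis of the grey sloping stand, at the level of the pulley's outer face (52 mm above the sloping plate). Fixed to the stand, does not turn with the pulley. Its z points out along the spindle, 30 degrees from vertical, leaning towards the low front edge of the stand; its x points uphill in the sloping plane, its y level to the left. The stand (170 x 205 x 190 mm high) is bolted down; its place and yaw vary.
- rest (a point): centre line of the rest block on the right of the pulley, at its top surface: at (0, -108, -15) mm in the spindle frame, same axes. The block's top reaches from 23 mm downhill to 51 mm uphill of this point and 13 mm to either side of it in y. The black round stop pin (14 mm thick) stands 18 mm downhill of this point and 33 mm proud of the block, so a handle 22 mm wide that lies against its uphill side has its centre line over this point.
- pulley_face (a point): centre of the outer face of the aluminium V-belt pulley (140 mm across, 20 mm thick); it turns with the pulley. z is the spindle axis. The pulley spins freely on its bearing. Round its 74 mm hub are six windows between six spokes 22 mm wide; each window goes from 37 mm to about 55 mm radius and is about 26 mm wide. The spokes are at 0, 60, 120.. degrees from this frame's x axis (the 0 degree spoke bears a yellow mark), the window centres at 30, 90, 150.. degrees.
- wing (a point): middle of the wing of the dark steel wing nut, on the spindle axis, 45 mm above the pulley face. The wing has two round ears and is flat-sided, 64 mm long (along this frame's x), 12 mm thick (y); it reaches from 28 mm to 60 mm above the pulley face (53 mm at its middle, where the spindle end shows); below it is a round neck 22 to 28 mm thick. Turns with the nut; x points to the end with the yellow mark.
- nut (a joint): angle of the wing nut relative to the pulley (rad): 0 is fully tight, against its stop, with its yellow mark in line with the pulley's; it starts backed off at -0.6 to -1.0 and grows as the nut is turned clockwise, seen from outside, relative to the pulley. It is stiff (0.2 N m), so if nothing holds the pulley the two turn together.
- holder_grip (a point): middle of the blue grip of the loose two-pin holding tool (178 mm long, 0.22 kg). The grip is 116 mm long, 22 mm wide (y) and 24 mm high, this point half-way up; x points away from the pins to the end of the handle, z is up when the tool lies level on pin tips and grip, as it does at the start. Its balance point is about 56 mm from this point towards the pins. The grip reaches from 60 mm towards the pins to 56 mm away from them.
- holder_pins (a point): point half-way between the tips of the tool's two pins, 117 mm from the grip's middle (along -x) and level with the grip's underside; same axes as holder_grip. The pins are 12 mm thick with tapered tips, stand 46 mm apart (at y = +23 and -23 mm) and 14 mm below the steel cross bar, which lies on the pulley's face when they are fully in; this point is then 40 mm from the spindle axis and 14 mm below the pulley's face.
- bottle_ethanol: brown bottle with black cap, 58 mm wide, 125 mm high; bystander, origin at the centre of its underside
- bottle_water: white bottle with blue cap, 50 mm wide, 110 mm high; bystander, origin at the centre of its underside
- caliper: steel caliper 220 mm long lying flat; bystander, origin at the centre of its underside
- tape_1: roll of black tape, 58 mm across, 19 mm high; bystander, origin at the centre of its underside

How it is judged:
On the way, in this order (a step that is already met when the one before it is completed fails the run):
1. the tool's pins are fully in two windows of the pulley and its handle lies on the rest against the stop pin, the nut still loose (z of holder_pins in the frame of spindle below -0.008 m and distance between holder_pins and spindle below 0.056 m and angle between the z axis of holder_pins and the z axis of spindle, either way round below 0.12 rad and x of holder_grip in the frame of spindle between -0.02 and 0.022 m and y of holder_grip in the frame of spindle below -0.12 m and value of joint nut below -0.4 rad), for 0.2 s.
2. with the tool holding the pulley, the nut is turned fully home (value of joint nut above -0.1 rad and z of holder_pins in the frame of spindle below -0.006 m and distance between holder_pins and spindle below 0.06 m), for 0.1 s.
At the end, for the whole second after the job is handed in: The wing nut is within 0.1 rad (6 degrees) of its tight stop, and the holding tool lies level (within 7 degrees), pins down on the bench itself, the point between its pins more than 75 mm from the pulley's centre seen from above (value of joint nut above -0.1 rad and height (world z) of holder_grip below 0.02 m and angle between holder_grip's own z axis and vertical below 0.12 rad and horizontal distance between holder_pins and spindle above 0.075 m); the robot touches nothing.
It fails at once if a bystander (bottles, caliper, tape) is moved more than 40 mm or a bottle is tipped over (distance of any of bottle_ethanol, bottle_water, caliper, tape_1 from where it was at the start of the episode above 0.04 m or angle between any of bottle_ethanol, bottle_water's own z axis and vertical above 0.5 rad).
It also fails if it takes over 72 s, if anything falls off the work surface, if the arm or the gripper's body presses on something with over 40 N, if the wrist force passes 120 N, or if a joint passes its speed limit or range.

## Working session

There is one attempt and no reset: what is moved stays moved. The work goes in short steps, Python scripts to look and compute and a tool call to move; the robot and the scene stay as the last step left them, time stands still between calls to the robot, and variables do not carry over. Pictures are saved under pics/ and viewed, and the job is handed in when it is done.

Besides the shell and the picture viewer there is one more tool, called after ">>>" in YAML: its name, and indented under it one key for each argument. step_arm: Moves the arm, as the interface text tells. Its arguments: {"type":"object","properties":{"series":{"type":"array","items":{"type":"array","items":{"type":"number","minimum":-1,"maximum":1}}},"squeeze":{"type":"number"}},"required":["series"]}

```bash
ls; mkdir -p pics
python3 - <<'E'
from cell import sensors, vision
import cv2
print(sensors.observe())
for n in ("side","top"):
    c=vision.read_camera(n); cv2.imwrite(f"pics/{n}0.png",c["pixels"]); print(n,c["camera_matrix"],c["k1"],c["pose"])
    import numpy as np; np.savez(f"{n}0.npz",**c)
E
```

```text
pics
{'time': 0.0, 'qpos': array([ 1.18400622e+00,  3.42731150e-01,  1.52504440e+00, -5.45946921e-05,
        1.27540897e+00, -1.46035849e-01]), 'qvel': array([ 5.17782231e-04, -9.42319077e-06, -1.27295659e-03,  1.31722509e-04,
        7.31265890e-04,  4.96163622e-04]), 'joint_efforts': array([-1.16946935e-04, -4.31244493e+01, -2.44226986e+01,  7.17665255e-02,
        5.58816246e-02, -1.12836406e-04]), 'tool_pos': array([0.1250384 , 0.50948157, 0.24303102]), 'tool_rot': array([-3.14001013e+00, -1.79995232e-04,  2.90085419e+00]), 'contact_force': array([ 0.03375545, -0.33274141, -0.66233628]), 'torque': array([ 0.03968908, -0.08637474,  0.00593299]), 'opening': 0.09136008949845925}
side [[531.94768385   0.         279.39203804]
 [  0.         531.94768385 209.69379276]
 [  0.           0.           1.        ]] -0.04910813766310989 [[ 0.92906487 -0.24477644  0.27734989  0.1162305 ]
 [-0.36961549 -0.58401018  0.72271467 -0.85363545]
 [-0.01492837 -0.77396163 -0.6330565   0.88893054]
 [ 0.          0.          0.          1.        ]]
top [[543.60565013   0.         277.58566091]
 [  0.         543.60565013 207.26530182]
 [  0.           0.           1.        ]] -0.01927999312992722 [[ 0.02208063 -0.98318805  0.18125593  0.20400033]
 [-0.99972562 -0.02313184 -0.00368748  0.04815276]
 [ 0.00781827 -0.18112477 -0.98342905  1.51064794]
 [ 0.          0.          0.          1.        ]]
```

View pics/side0.png

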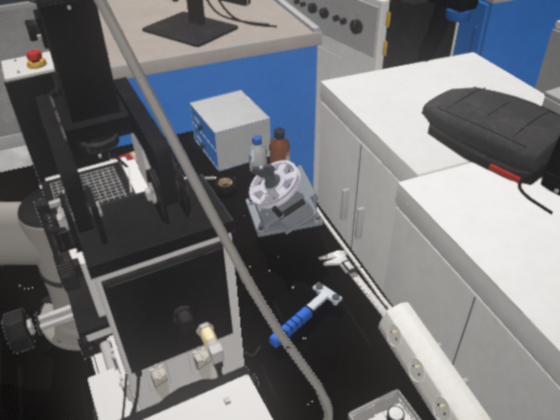

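View pics/top0.png

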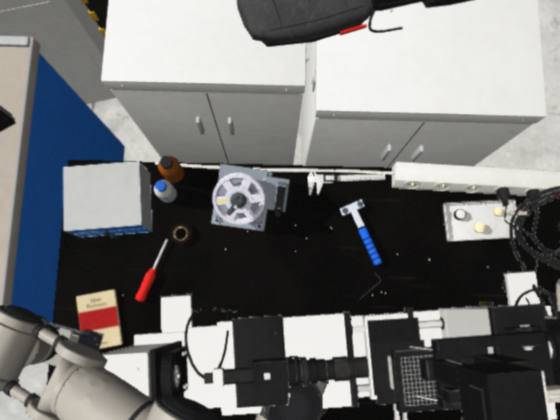

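```bash
cat > h.py <<'E'
import numpy as np, cv2
from cell import sensors, vision
def shot(n,tag):
    c=vision.read_camera(n); np.savez(f"{n}{tag}.npz",**c); return c
def crop(c,name,x0,y0,w,h,s):
    im=cv2.resize(c["pixels"][y0:y0+h,x0:x0+w],None,fx=s,fy=s,interpolation=cv2.INTER_CUBIC)
    for u in range((x0+9)//10*10,x0+w,10):
        cv2.line(im,(int((u-x0+.5)*s),0),(int((u-x0+.5)*s),5 if u%50 else 12),(0,255,255),1)
        if u%20==0: cv2.putText(im,str(u),(int((u-x0)*s)-8,22),0,.4,(0,255,255),1)
    for v in range((y0+9)//10*10,y0+h,10):
        cv2.line(im,(0,int((v-y0+.5)*s)),(5,int((v-y0+.5)*s)),(0,255,255),1)
        if v%20==0: cv2.putText(im,str(v),(8,int((v-y0)*s)+8),0,.4,(0,255,255),1)
    cv2.imwrite("pics/"+name,im)
def ray(c,u,v):
    K=np.array(c["camera_matrix"]);k=float(c["k1"])
    d=cv2.undistortPoints(np.array([[[u,v]]],float),K,np.array([k,0,0,0.]))[0,0]
    T=np.array(c["pose"]); return T[:3,3],T[:3,:3]@np.array([d[0],d[1],1.])
def onz(c,u,v,z):
    o,d=ray(c,u,v); return o+d*(z-o[2])/d[2]
def onplane(c,u,v,p,n):
    o,d=ray(c,u,v); return o+d*(np.dot(p-o,n)/np.dot(d,n))
def depth(c,u,v):
    r=np.array(c["range_z"])[int(round(v)),int(round(u))]
    o,d=ray(c,u,v); return o+d*r
def cloud(c,x0,y0,x1,y1):
    vs,us=np.mgrid[y0:y1,x0:x1]
    K=np.array(c["camera_matrix"]);k=float(c["k1"])
    d=cv2.undistortPoints(np.stack([us.ravel(),vs.ravel()],-1).astype(float)[:,None],K,np.array([k,0,0,0.]))[:,0]
    r=np.array(c["range_z"])[vs,us].ravel()
    T=np.array(c["pose"]); P=np.c_[d*r[:,None],r]@T[:3,:3].T+T[:3,3]
    return P,us.ravel(),vs.ravel(),r
def proj(c,P):
    T=np.array(c["pose"]);q=(np.atleast_2d(P)-T[:3,3])@T[:3,:3]
    a=q[:,:2]/q[:,2:];a=a*(1+float(c["k1"])*(a**2).sum(1,keepdims=True))
    K=np.array(c["camera_matrix"]);return a*[K[0,0],K[1,1]]+K[:2,2]
def load(n,tag): return dict(np.load(f"{n}{tag}.npz"))
E
python3 - <<'E'
from h import *
t=load("top",0);s=load("side",0)
crop(t,"t0a.png",200,155,100,80,7)
crop(t,"t0b.png",325,190,70,85,7)
crop(s,"s0a.png",230,150,110,90,7)
crop(s,"s0b.png",260,270,95,85,7)
E
```

```text
(no output)
```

View pics/t0a.png

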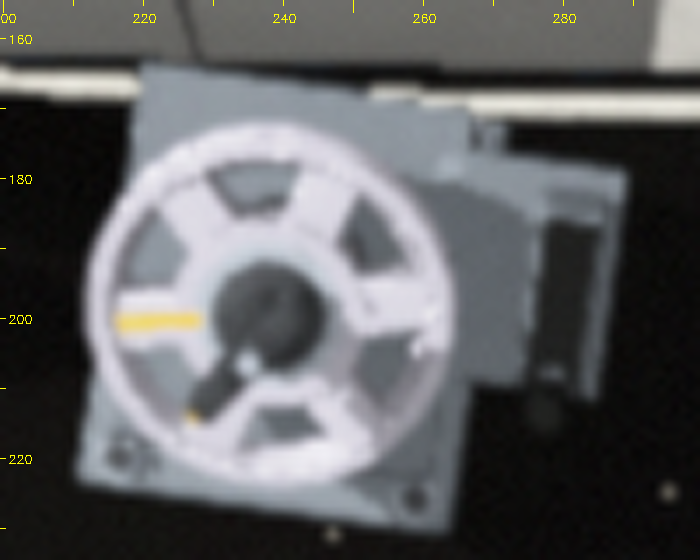

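View pics/t0b.png

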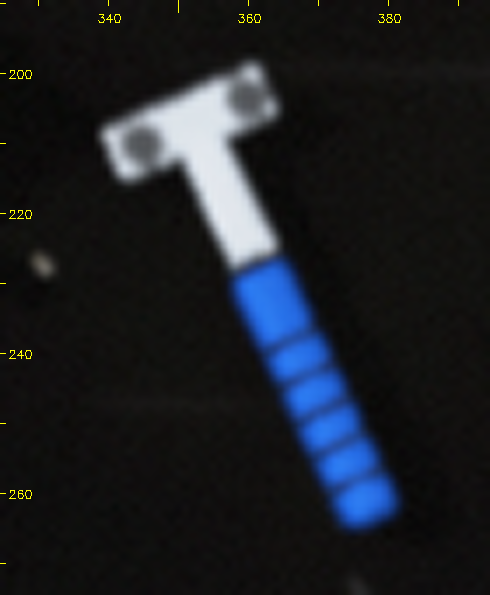

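View pics/s0a.png

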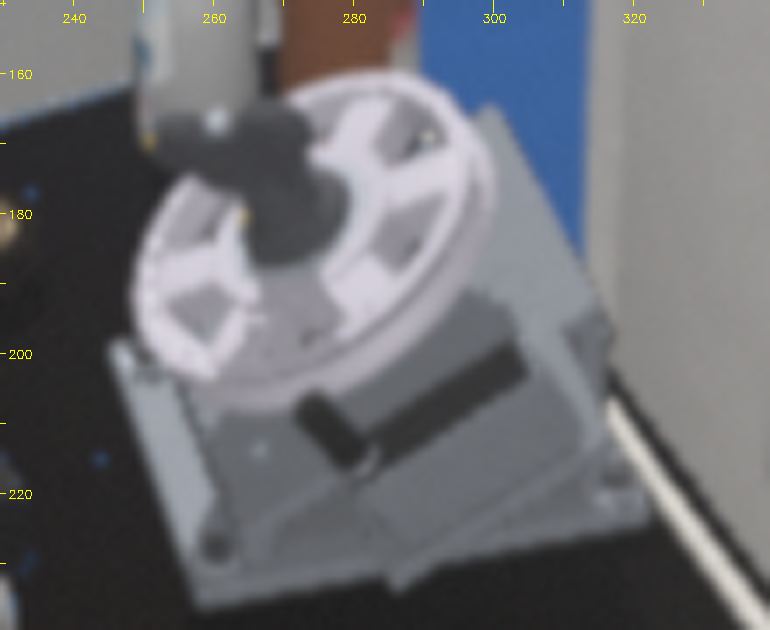

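View pics/s0b.png

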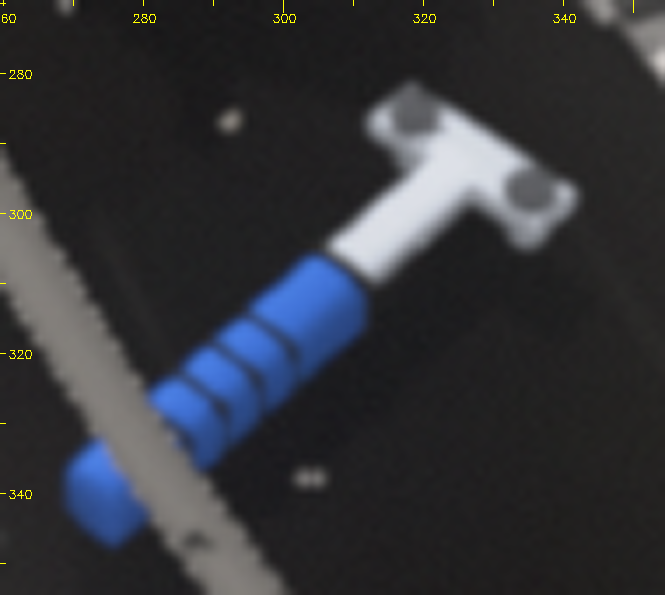

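Run:
```python
from h import *
for n,b in (("top",(205,165,270,225)),("side",(245,155,305,215))):
    c=load(n,0);P,u,v,r=cloud(c,*b)
    px=c["pixels"][v,u].astype(int)
    m=(px.min(1)>175)&(r>0)
    Q=P[m]
    # ransac plane
    best=None;rng=np.random.default_rng(0)
    for _ in range(800):
        a=Q[rng.choice(len(Q),3,False)];nn=np.cross(a[1]-a[0],a[2]-a[0]);l=np.linalg.norm(nn)
        if l<1e-5: continue
        nn/=l;d=abs((Q-a[0])@nn)<.003
        if best is None or d.sum()>best.sum(): best=d
    q=Q[best];o=q.mean(0);nn=np.linalg.svd(q-o)[2][2];nn*=np.sign(nn[2])
    print(n,m.sum(),best.sum(),o,nn,"tilt",np.degrees(np.arccos(nn[2])),"yaw",np.degrees(np.arctan2(-nn[1],-nn[0])),"res",((q-o)@nn).std())
    e1=np.array([1,0,0])-nn*nn[0];e1/=np.linalg.norm(e1);e2=np.cross(nn,e1)
    xy=np.c_[(q-o)@e1,(q-o)@e2].astype(np.float32)
    (cx,cy),R=cv2.minEnclosingCircle(xy);print("circle",o+cx*e1+cy*e2,R)
```

```text
top 1181 698 [0.48677705 0.14839486 0.10907996] [-0.49208449  0.05271216  0.86895011] tilt 29.663136742028257 yaw -6.114216758950257 res 0.0016431815048968748
circle [0.48077611 0.14724283 0.10575153] 0.06949709355831146
side 631 535 [0.48744725 0.13990171 0.11044364] [-0.50571625  0.05833851  0.8607251 ] tilt 30.601905258465486 yaw -6.580450212802546 res 0.0014054434182687093
circle [0.48459058 0.14749672 0.10825044] 0.06966794282197952
```

```bash
cat >> h.py <<'E'
def spin(p,yawdeg):
    y=np.radians(yawdeg);cz,sz=np.cos(y),np.sin(y);Rz=np.array([[cz,-sz,0],[sz,cz,0],[0,0,1]])
    a=np.radians(30);X=np.array([np.cos(a),0,np.sin(a)]);Z=np.array([-np.sin(a),0,np.cos(a)]);Y=np.cross(Z,X)
    return np.array(p),Rz@np.c_[X,Y,Z]
def overlay(c,name,p,R,phi,win,x0,y0,w,h,s):
    im=cv2.resize(c["pixels"][y0:y0+h,x0:x0+w],None,fx=s,fy=s,interpolation=cv2.INTER_CUBIC)
    def ln(L,col,cl=False):
        q=proj(c,p+np.array(L)/1000@R.T);q=((q-[x0,y0]+.5)*s).astype(np.int32)
        cv2.polylines(im,[q[:,None]],cl,col,1,cv2.LINE_AA)
    t=np.linspace(0,2*np.pi,90)
    ln(np.c_[70*np.cos(t),70*np.sin(t),0*t],(0,0,255),True)
    ln(np.c_[37*np.cos(t),37*np.sin(t),0*t],(0,0,255),True)
    for k in range(6):
        a=phi+k*np.pi/3;ln([[37*np.cos(a),37*np.sin(a),0],[(75 if k==0 else 60)*np.cos(a),(75 if k==0 else 60)*np.sin(a),0]],(0,160,0) if k else (0,255,255))
    ln([[-23,-95,-15],[51,-95,-15],[51,-121,-15],[-23,-121,-15]],(255,0,255),True)
    for z in(-15,18): ln(np.c_[-18+7*np.cos(t),-108+7*np.sin(t),z+0*t],(0,255,0),True)
    cw=np.array([np.cos(win),np.sin(win)]);n=np.array([-cw[1],cw[0]])
    for z in (28,60): ln([np.r_[32*a*cw+6*b*n,z] for a,b in((1,1),(-1,1),(-1,-1),(1,-1))],(255,255,0),True)
    cv2.imwrite("pics/"+name,im)
E
python3 - <<'E'
from h import *
p,R=spin([.4825,.1475,.107],-6.3)
t=load("top",0);s=load("side",0)
for u,v in((217,201),(228,200.3),(258,196)):
    q=(onplane(t,u,v,p,R[:,2])-p)@R;print(q,np.degrees(np.arctan2(q[1],q[0])))
for c,u,v in((t,227.3,213.8),(s,250.5,169.3)):
    for z in(.045,.055): q=(onplane(c,u,v,p+R[:,2]*z,R[:,2])-p)@R;print("wing",q,np.degrees(np.arctan2(q[1],q[0])))
overlay(t,"ot.png",p,R,np.radians(93),np.radians(133),200,155,100,80,7)
overlay(s,"os.png",p,R,np.radians(93),np.radians(133),230,150,110,90,7)
E
```

```text
[-1.33764671e-02  5.48262433e-02  1.52015951e-16] 103.7111161356234
[-7.39421617e-03  2.59813571e-02  7.91108094e-17] 105.88619382677476
[ 1.53803017e-02 -5.14547996e-02  1.84687779e-16] -73.35812232784286
wing [-0.02819157  0.01937395  0.045     ] 145.50218253693134
wing [-0.024358    0.01823335  0.055     ] 143.18305009150328
wing [-0.02741647  0.03265355  0.045     ] 130.01738454266473
wing [-0.02480555  0.01858827  0.055     ] 143.15359960704913
```

View pics/ot.png

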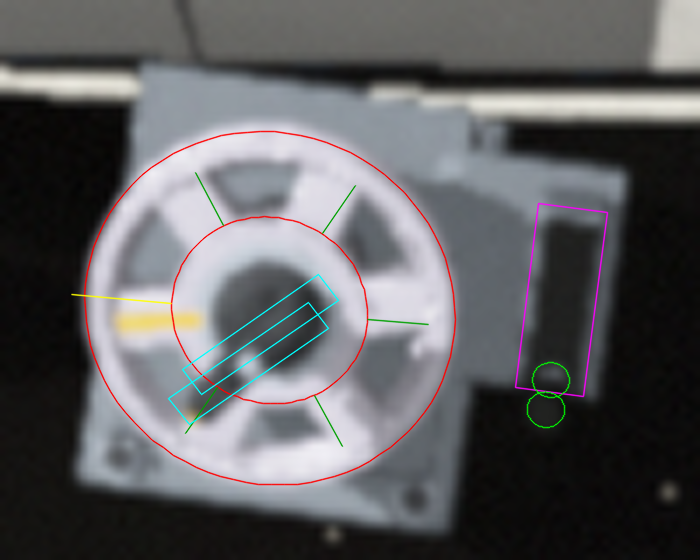

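View pics/os.png

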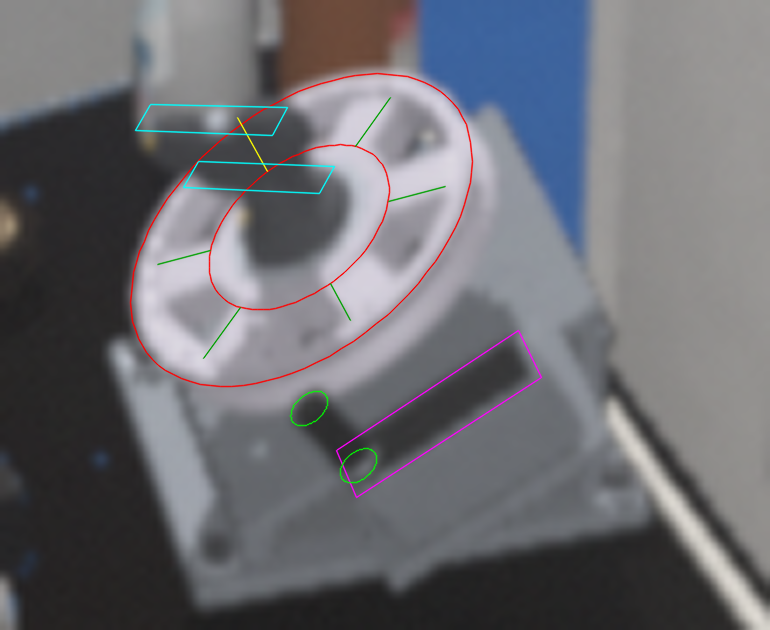

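Run:
```python
from h import *
t=load("top",0);s=load("side",0)
for n,c,L in(("t",t,[(344.7,210.3),(359.5,203.5),(351.5,207),(362,229),(376,263),(369,246)]),("s",s,[(318.5,285.5),(335.5,296.5),(327,291),(310,312)])):
    for u,v in L: print(n,u,v,depth(c,u,v),onz(c,u,v,.024))
# grip axis from blue mask in top
hsv=cv2.cvtColor(t["pixels"],cv2.COLOR_BGR2HSV)
m=(hsv[...,0]>100)&(hsv[...,0]<125)&(hsv[...,1]>130)&(hsv[...,2]>70)
m[:, :325]=0;m[:,395:]=0;m[:190]=0;m[280:]=0
ys,xs=np.nonzero(m);q=np.array([onz(t,u,v,.018) for u,v in zip(xs,ys)])[:,:2]
o=q.mean(0);d=np.linalg.svd(q-o)[2][0];d*=-np.sign(d[0]);a=(q-o)@d
print(len(q),"mid",o+d*(a.min()+a.max())/2,"len",np.ptp(a),"dir",np.degrees(np.arctan2(d[1],d[0])))
```

```text
t 344.7 210.3 [ 0.47407054 -0.14443064  0.02258973] [ 0.47381459 -0.14424812  0.024     ]
t 359.5 203.5 [ 0.49292235 -0.18467689  0.0297989 ] [ 0.49405375 -0.18558864  0.024     ]
t 351.5 207 [ 0.4848137  -0.1641345   0.01753558] [ 0.48359792 -0.1632154   0.024     ]
t 362 229 [ 0.42372871 -0.19361037  0.01493096] [ 0.42239642 -0.19214447  0.024     ]
t 376 263 [ 0.32965662 -0.23066305  0.02037862] [ 0.32935128 -0.22998552  0.024     ]
t 369 246 [ 0.37557012 -0.21108131  0.02446331] [ 0.37562361 -0.21116212  0.024     ]
s 318.5 285.5 [ 0.47573241 -0.14556303  0.02770118] [ 0.4772774  -0.14252005  0.024     ]
s 335.5 296.5 [ 0.49650334 -0.18698325  0.02620493] [ 0.49747524 -0.18527944  0.024     ]
s 327 291 [ 0.48707123 -0.16489199  0.02496309] [ 0.48748462 -0.16412423  0.024     ]
s 310 312 [ 0.43055042 -0.20131841  0.02148395] [ 0.42963873 -0.20321047  0.024     ]
388 mid [ 0.3766863  -0.21352824] len 0.1118447896253173 dir -154.95369780745978
```

>>> step_arm:
  series:
    - [1, 0.78, -0.87, 0, -0.96]
    - [1, 0.78, -0.87, 0, -0.96]
    - [1, 0.78, -0.87, 0, -0.96]
    - [1, 0.78, -0.87, 0, -0.96]
    - [1, 0.78, -0.87, 0, -0.96]
    - [1, 0.78, -0.87, 0, -0.96]
    - [1, 0.78, -0.87, 0, -0.96]
    - [1, 0.78, -0.87, 0, -0.96]
    - [1, 0.78, -0.87, 0, -0.96]
    - [1, 0.78, -0.87, 0, -0.96]
    - [1, 0.78, -0.87, 0, -0.96]
    - [1, 0.78, -0.87, 0, -0.96]

```text
time: 1.3
tool_pos: [0.3597, 0.2478, 0.2435]
tool_rot: [-3.141, 0.0, 1.976]
contact_force: [0.3, 0.6, 0.4]
opening: 0.0919
```

>>> step_arm:
  series:
    - [1, 0.07, -0.91, 0, -0.96]
    - [1, 0.07, -0.91, 0, -0.96]
    - [1, 0.07, -0.91, 0, -0.96]
    - [1, 0.07, -0.91, 0, -0.96]
    - [1, 0.07, -0.91, 0, -0.96]
    - [1, 0.07, -0.91, 0, -0.96]
    - [1, 0.07, -0.91, 0, -0.96]
    - [1, 0.07, -0.91, 0, -0.96]
    - [1, 0.07, -0.91, 0, -0.96]
    - [1, 0.07, -0.91, 0, -0.96]

```text
time: 2.3
tool_pos: [0.3764, 0.0205, 0.2436]
tool_rot: [-3.141, 0.0, 1.208]
contact_force: [0.3, -0.6, -0.4]
opening: 0.0918
```

>>> step_arm:
  series:
    - [1, 0.07, -0.91, 0, -0.96]
    - [1, 0.07, -0.91, 0, -0.96]
    - [1, 0.07, -0.91, 0, -0.96]
    - [1, 0.07, -0.91, 0, -0.96]
    - [1, 0.07, -0.91, 0, -0.96]
    - [1, 0.07, -0.91, 0, -0.96]
    - [1, 0.07, -0.91, 0, -0.96]
    - [1, 0.07, -0.91, 0, -0.96]
    - [1, 0.07, -0.91, 0, -0.96]
    - [1, 0.07, -0.91, 0, -0.96]
    - [1, 0, 0, 0, 0]
    - [1, 0, 0, 0, 0]

```text
time: 3.5
tool_pos: [0.3938, -0.2059, 0.2433]
tool_rot: [-3.14, 0.0, 0.443]
contact_force: [1.3, 0.1, -0.7]
opening: 0.0918
```

>>> step_arm:
  series:
    - [0.6, 0.06, 0.02, -1, -0.05]
    - [0.6, 0.06, 0.02, -1, -0.04]
    - [0.6, 0, 0, -1, 0]
    - [0.6, 0, 0, -1, 0]
    - [0.6, 0, 0, -1, 0]
    - [0.6, 0, 0, -1, 0]
    - [0.6, 0, 0, -1, 0]
    - [0.6, 0, 0, -1, 0]
    - [0.6, 0, 0, -0.6, 0]
    - [0.6, 0, 0, -0.3, 0]
    - [0.6, 0, 0, 0, 0]

```text
time: 4.6
tool_pos: [0.3968, -0.2041, 0.0208]
tool_rot: [-3.14, 0.001, 0.437]
contact_force: [-0.0, -0.6, 0.4]
opening: 0.055
```

Run:
```python
from h import *
crop(shot("side",1),"s1.png",210,220,160,130,5)
```

```text
(no output)
```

View pics/s1.png

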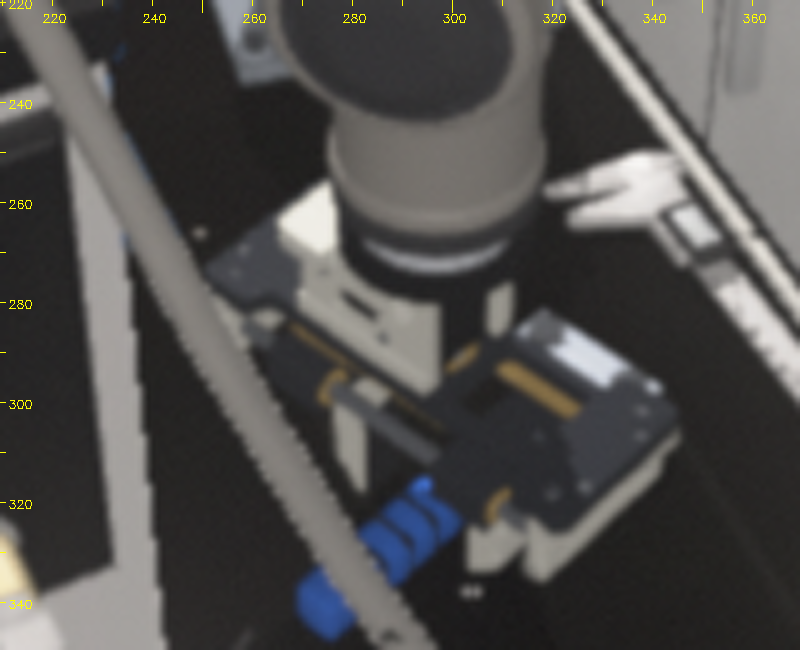

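>>> step_arm:
  series:
    - [0, 0, 0, 0, 0]
    - [0, 0, 0, 0, 0]
    - [0, 0, 0, 0, 0]
    - [0, 0, 0, 0, 0]
    - [0, 0, 0, 0, 0]
    - [0, 0, 0, 0, 0]
  squeeze: 40

```text
time: 5.25
tool_pos: [0.3974, -0.2054, 0.0215]
tool_rot: [3.141, -0.0, 0.436]
contact_force: [-0.4, -0.6, 3.7]
opening: 0.0215
```

```bash
cat >> h.py <<'E'
P0,R0=spin([.483,.1475,.107],-6.3)
def sp(x,y,z): return P0+R0@np.array([x,y,z])/1000
E
python3 - <<'E'
from h import *
for th in(-76,-78,-80):
    phi=-75.5
    a=np.radians(th);w=R0@[np.cos(a),np.sin(a),0];yaw=np.arctan2(w[1],w[0])
    d=np.array([np.cos(yaw),np.sin(yaw)]);n=np.array([-d[1],d[0]])
    b=np.radians(phi+30);
    Pu=sp(46*np.cos(b),46*np.sin(b),-6)
    M=Pu[:2]-.023*n; T=M+.097*d
    print(th,"dir",np.degrees(yaw),"psi",np.degrees(yaw)+180,"Pu",Pu,"TCP",T,"z",Pu[2]+.0215)
    b=np.radians(phi-30);Pd=sp(46*np.cos(b),46*np.sin(b),0);print(Pd, M-.023*n)
    print("final grip pt", sp(137*np.cos(a),137*np.sin(a),-2))
E
```

```text
-76 dir -84.11550619626033 psi 95.88449380373967 Pu [0.51013517 0.11149539 0.11792476] TCP [0.49720113 0.01264848] z 0.13942476065618994
[0.46755408 0.10460893 0.10085352] [0.46437756 0.10677931]
final grip pt [0.49793652 0.01211283 0.1218396 ]
-78 dir -85.86979221759995 psi 94.13020778240005 Pu [0.51013517 0.11149539 0.11792476] TCP [0.49418116 0.01309076] z 0.13942476065618994
[0.46755408 0.10460893 0.10085352] [0.46425463 0.10818231]
final grip pt [0.49380769 0.01148641 0.1195099 ]
-80 dir -87.61779609895383 psi 92.38220390104617 Pu [0.51013517 0.11149539 0.11792476] TCP [0.49118688 0.01362321] z 0.13942476065618994
[0.46755408 0.10460893 0.10085352] [0.46417492 0.10958338]
final grip pt [0.48966691 0.01102557 0.11716285]
```

>>> step_arm:
  series:
    - [0, 0, 0, 0.5, 0]
    - [0, 0, 0, 1, 0]
    - [0, 0, 0, 1, 0]
    - [0, 0, 0, 1, 0]
    - [0, 0, 0, 1, 0]
    - [0, 0, 0, 1, 0]
    - [0, 0, 0, 1, 0]
    - [0, 0, 0, 1, 0]
    - [0, 0, 0, 0.6, 0]
    - [0, 0, 0, 0, 0]

```text
time: 6.25
tool_pos: [0.3977, -0.2055, 0.2252]
tool_rot: [3.139, -0.001, 0.436]
contact_force: [-0.4, 0.5, -2.6]
opening: 0.0214
```

>>> step_arm:
  series:
    - [0, 0.24, 0.546, 0, 0.943]
    - [0, 0.24, 0.546, 0, 0.943]
    - [0, 0.24, 0.546, 0, 0.943]
    - [0, 0.24, 0.546, 0, 0.943]
    - [0, 0.24, 0.546, 0, 0.943]
    - [0, 0.24, 0.546, 0, 0.943]
    - [0, 0.24, 0.546, 0, 0.943]
    - [0, 0.24, 0.546, 0, 0.943]

```text
time: 7.05
tool_pos: [0.4446, -0.0951, 0.2221]
tool_rot: [-3.139, 0.001, 1.043]
contact_force: [0.5, -0.9, -3.3]
opening: 0.0215
```

>>> step_arm:
  series:
    - [0, 0.24, 0.546, 0, 0.943]
    - [0, 0.24, 0.546, 0, 0.943]
    - [0, 0.24, 0.546, 0, 0.943]
    - [0, 0.24, 0.546, 0, 0.943]
    - [0, 0.24, 0.546, 0, 0.943]
    - [0, 0.24, 0.546, 0, 0.943]
    - [0, 0.24, 0.546, 0, 0.943]
    - [0, 0.24, 0.546, 0, 0.943]
    - [0, 0, 0, -0.8, 0]
    - [0, 0, 0, -0.8, 0]
    - [0, 0, 0, 0, 0]
    - [0, 0, 0, 0, 0]

```text
time: 8.25
tool_pos: [0.4926, 0.0133, 0.1829]
tool_rot: [-3.139, -0.0, 1.643]
contact_force: [0.3, -0.1, -2.9]
opening: 0.0218
```

Run:
```python
from h import *
crop(shot("side",2),"s2.png",215,130,130,105,6)
crop(shot("top",2),"t2.png",195,150,130,105,6)
```

```text
(no output)
```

View pics/s2.png

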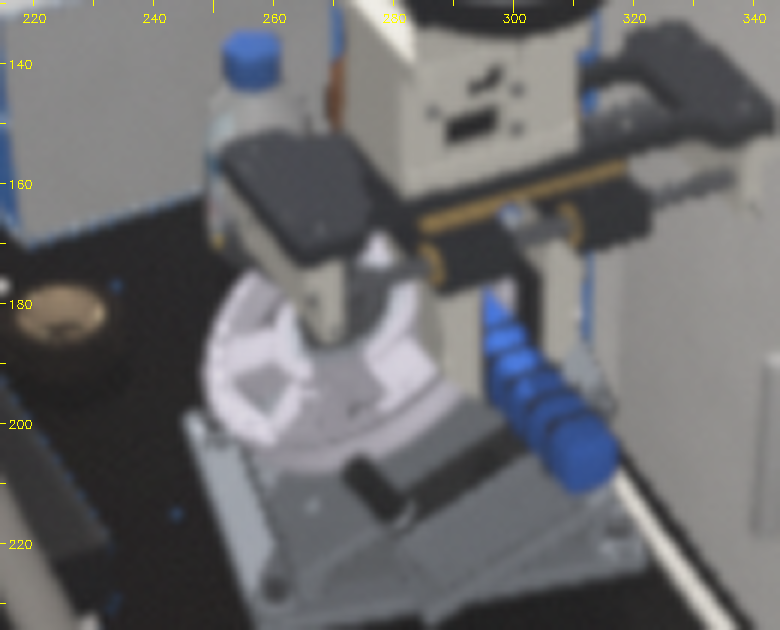

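View pics/t2.png

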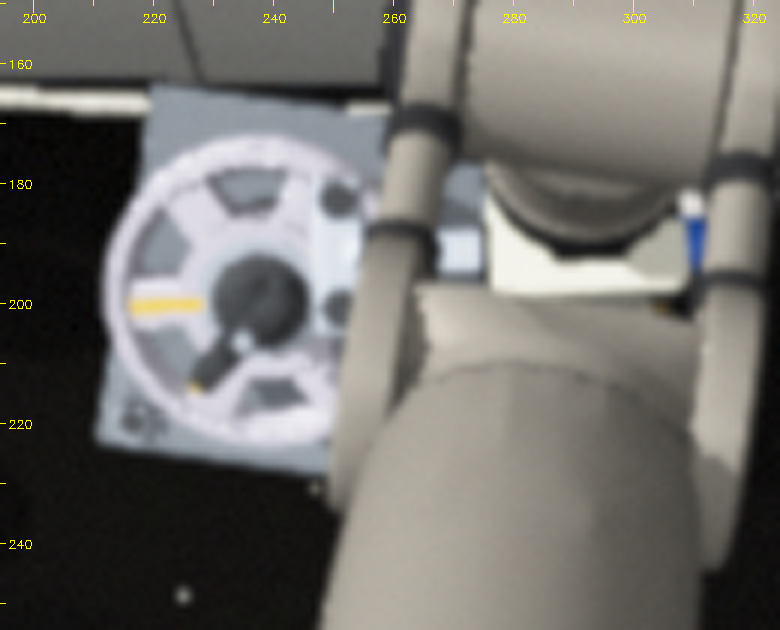

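Run:
```python
from h import *
t=load("top",2)
for u,v in((251.3,182.5),(251.3,200.5)): print(onz(t,u,v,.185),depth(t,u,v))
print((np.array([.4926,.0133])+.097*np.array([-np.cos(np.radians(-85.9)),-np.sin(np.radians(-85.9))])))
```

```text
[0.50972271 0.11026864 0.185     ] [0.51011669 0.11034869 0.18329163]
[0.46388192 0.10885208 0.185     ] [0.46332582 0.1087222  0.18783664]
[0.48566475 0.11005176]
```

>>> step_arm:
  series:
    - [0, 0.04, 0.04, -0.6, 0]
    - [0, 0, 0, -0.6, 0]
    - [0, 0, 0, -0.3, 0]
    - [0, 0, 0, -0.16, 0]
    - [0, 0, 0, 0, 0]
    - [0, 0, 0, 0, 0]

```text
time: 8.95
tool_pos: [0.4946, 0.0142, 0.1429]
tool_rot: [3.14, 0.0, 1.643]
contact_force: [-0.3, -0.1, -2.8]
opening: 0.0218
```

Run:
```python
from h import *
crop(shot("side",3),"s3.png",215,130,130,105,6)
crop(shot("top",3),"t3.png",195,150,130,105,6)
```

View pics/s3.png

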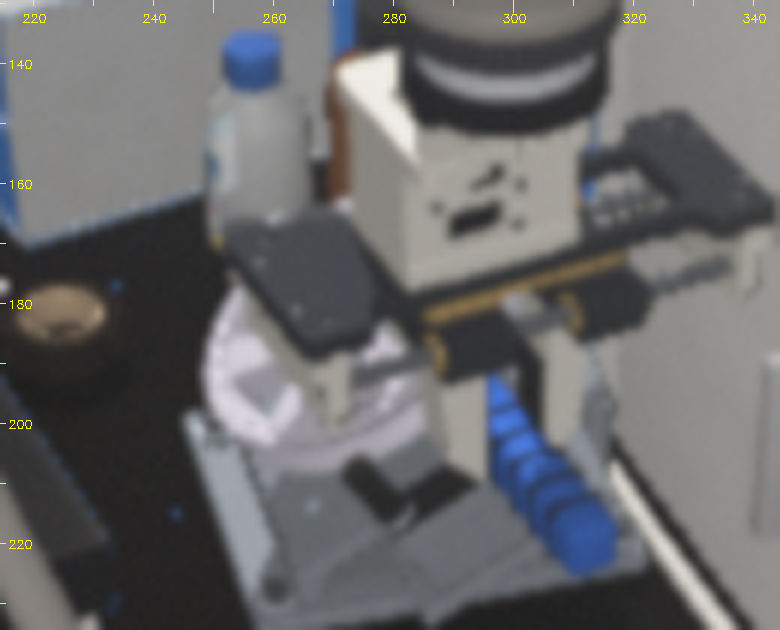

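View pics/t3.png

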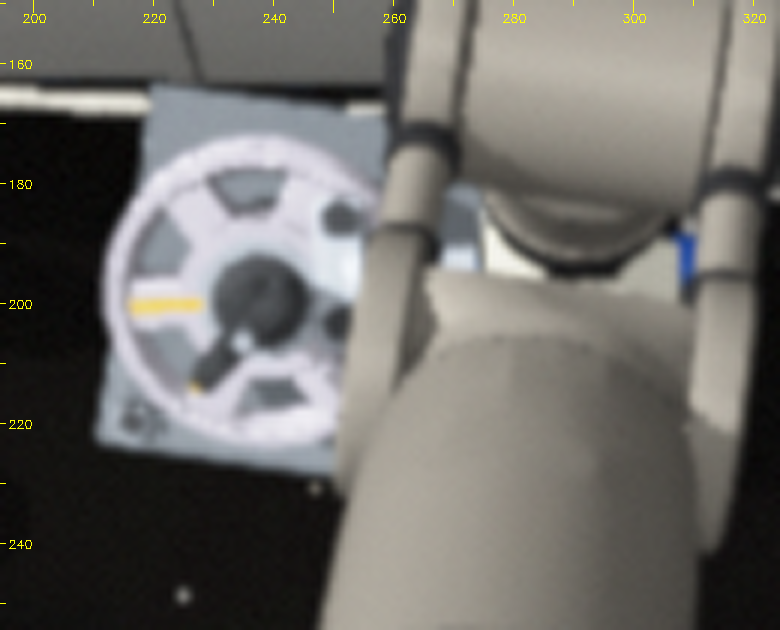

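>>> step_arm:
  series:
    - [0, 0, 0, -0.12, 0]
    - [0, 0, 0, -0.1, 0]
    - [0, 0, 0, 0, 0]

```text
time: 9.35
tool_pos: [0.4936, 0.0145, 0.1364]
tool_rot: [-3.14, -0.0, 1.643]
contact_force: [-1.5, 0.8, -1.6]
opening: 0.0216
```

>>> step_arm:
  series:
    - [0.38, 0, 0, 0, 0]
    - [0.38, 0, 0, 0, 0]
    - [0.38, 0, 0, 0, 0]
    - [0.38, 0, 0, 0, 0]
    - [0.38, 0, 0, 0, 0]
  squeeze: 10

```text
time: 9.85
tool_pos: [0.4943, 0.0142, 0.1369]
tool_rot: [3.141, 0.0, 1.643]
contact_force: [-0.5, -0.5, 0.2]
opening: 0.0345
```

Run:
```python
from h import *
crop(shot("side",4),"s4.png",215,130,130,105,6)
crop(shot("top",4),"t4.png",195,150,130,105,6)
```

```text
(no output)
```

View pics/s4.png

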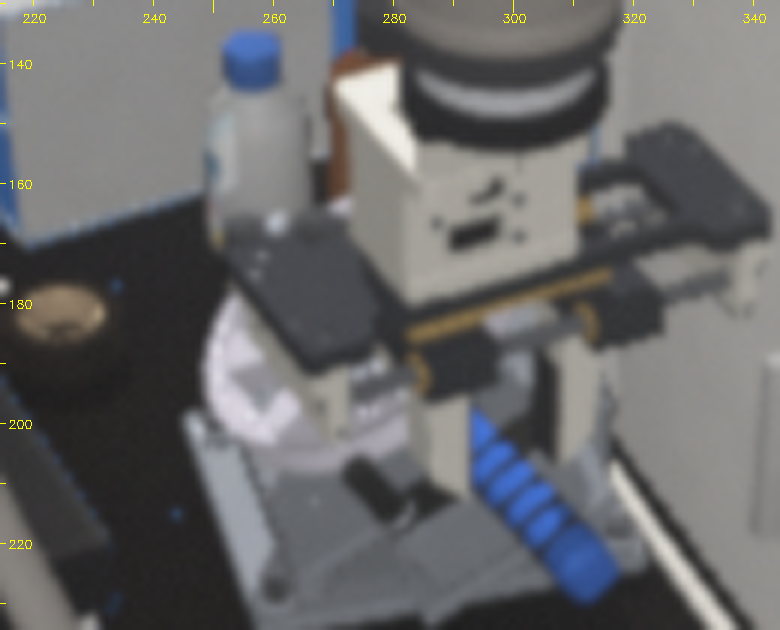

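View pics/t4.png

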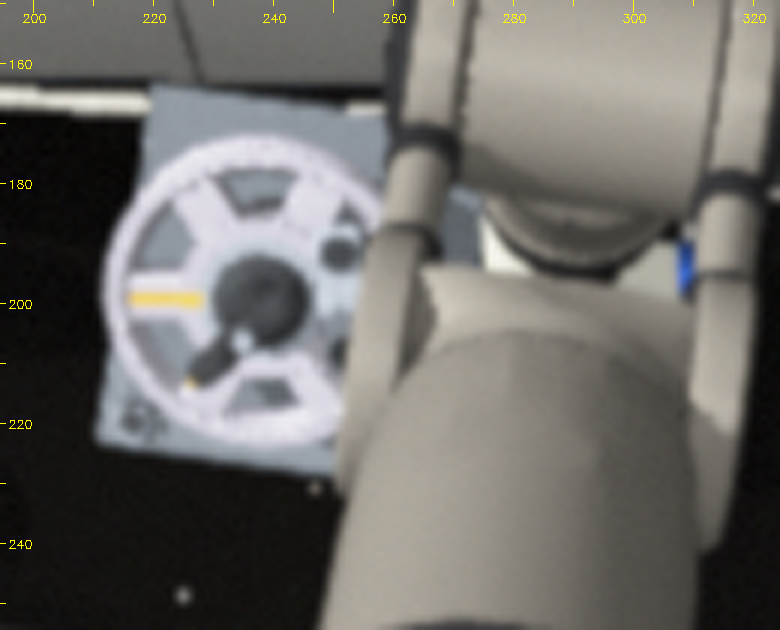

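>>> step_arm:
  series:
    - [0.38, 0, 0, -0.16, 0]
    - [0.38, -0.125, -0.015, -0.07, -0.28]
    - [0.38, -0.125, -0.015, -0.07, -0.28]
    - [0.38, -0.125, -0.015, -0.07, -0.28]
    - [0.38, -0.125, -0.015, -0.07, -0.28]
    - [0.38, -0.125, -0.015, -0.07, -0.28]
    - [0.38, -0.125, -0.015, -0.07, -0.28]
    - [0.38, -0.125, -0.015, -0.07, -0.28]
    - [0.38, -0.125, -0.015, -0.07, -0.28]
    - [0.38, 0, 0, 0, 0]
    - [0.38, 0, 0, 0, 0]

```text
time: 11.05
tool_pos: [0.4693, 0.0112, 0.1188]
tool_rot: [3.141, 0.0, 1.464]
contact_force: [-0.3, 0.1, -0.7]
opening: 0.0348
```

Run:
```python
from h import *
crop(shot("side",5),"s5.png",215,130,130,105,6)
crop(shot("top",5),"t5.png",195,150,130,105,6)
```

```text
(no output)
```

View pics/s5.png

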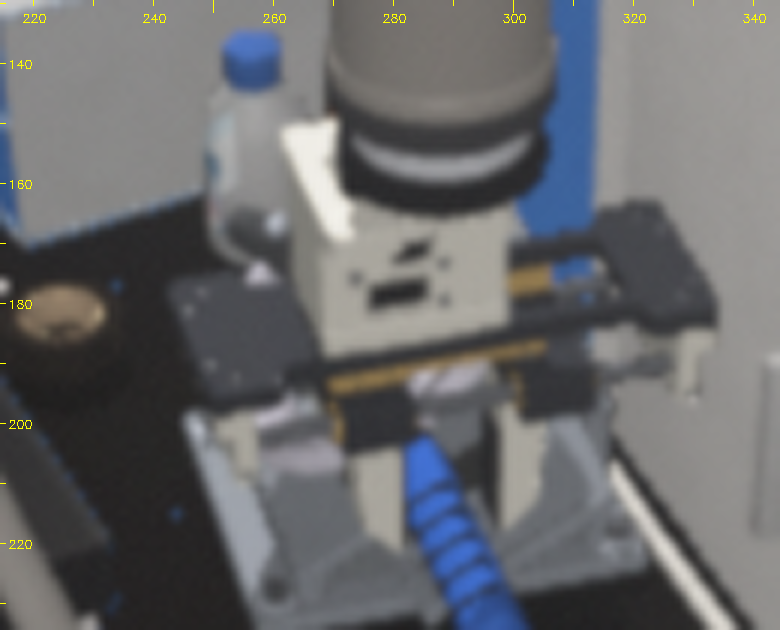

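View pics/t5.png

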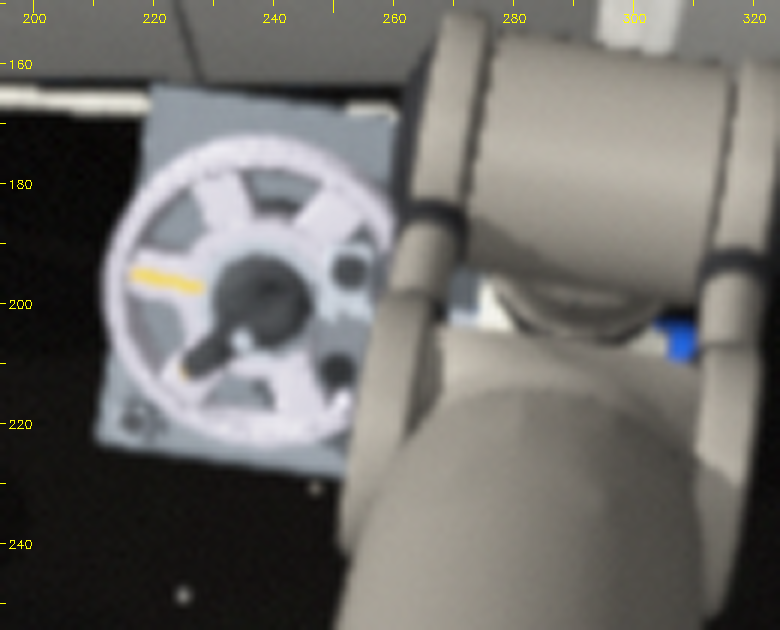

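>>> step_arm:
  series:
    - [0.5, 0, 0, 0.2, 0]
    - [0.5, 0, 0, 0.6, 0]
    - [0.5, 0, 0, 1, 0]
    - [0.5, 0, 0, 1, 0]
    - [0.5, 0, 0, 1, 0]
    - [0.5, -0.3, -0.6, 1, 0]
    - [0.5, -0.6, -1, 1, 0]
    - [0.5, -1, -1, 0.5, 0]
    - [0.5, -1, -1, 0, 0]
    - [0.5, -1, -1, 0, 0]
    - [0.5, 0, 0, 0, 0]

```text
time: 12.25
tool_pos: [0.3696, -0.1055, 0.2769]
tool_rot: [3.141, 0.001, 1.46]
contact_force: [-0.8, -0.0, -0.6]
opening: 0.0458
```

Run:
```python
from h import *
crop(shot("side",6),"s6.png",215,130,130,105,6)
crop(shot("top",6),"t6.png",195,150,130,105,6)
```

```text
(no output)
```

View pics/s6.png

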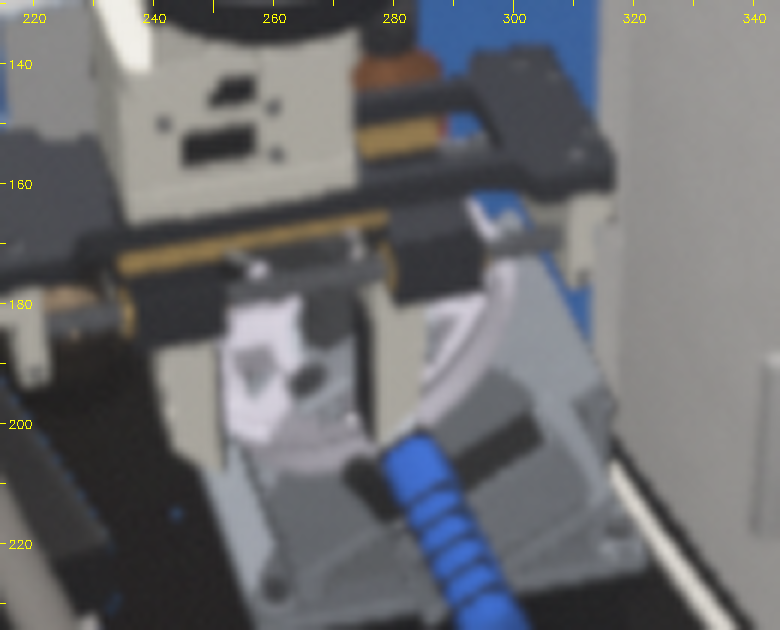

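View pics/t6.png

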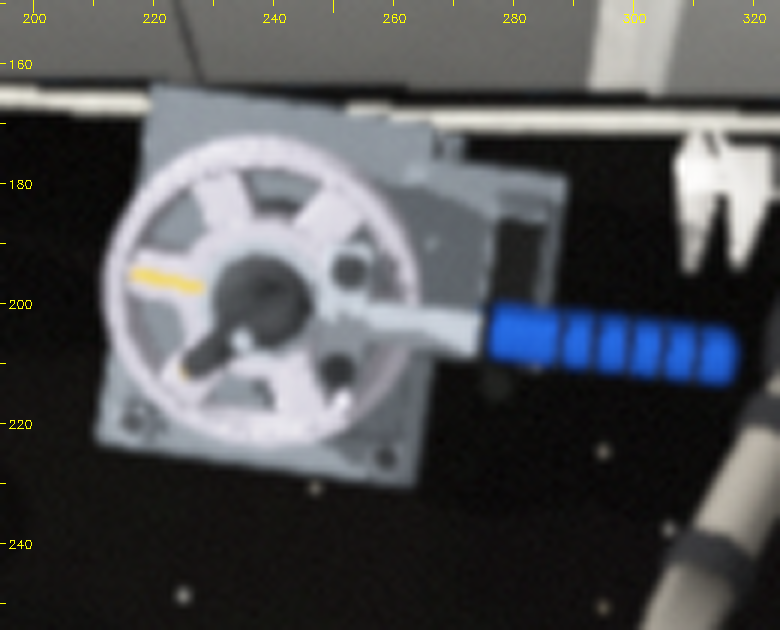

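Run:
```python
from h import *
t=load("top",6)
for u,v,z in((252.5,194.7,10),(250.7,211.3,10),(278,205,10),(297,206.5,10),(316,208.5,10)):
    print(1000*(onplane(t,u,v,sp(0,0,z),R0[:,2])-P0)@R0, 1000*(depth(t,u,v)-P0)@R0)
for u,v in((217,195.3),(228,197.3)):
    q=(onplane(t,u,v,P0,R0[:,2])-P0)@R0;print("pulley",np.degrees(np.arctan2(q[1],q[0])))
q=(onplane(t,225.5,211.8,sp(0,0,55),R0[:,2])-P0)@R0;print("wing",q,np.degrees(np.arctan2(q[1],q[0])))
# plane fit on bar + grip
for b in((244,188,258,218),(276,201,318,213)):
    P,u,v,r=cloud(t,*b);q=1000*(P-P0)@R0
    m=(q[:,2]>2)&(q[:,2]<20);A=np.c_[q[m][:,:2],np.ones(m.sum())];s=np.linalg.lstsq(A,q[m][:,2],rcond=None)[0];print(m.sum(),s,np.median(q[m][:,2]))
crop(t,"t6b.png",205,165,75,65,10)
```

```text
[ 19.81466213 -37.46353784  10.        ] [ 20.13813091 -37.52940838  10.95960793]
[-26.50300191 -37.47550054  10.        ] [-24.82802077 -37.78480116  14.50650574]
[   0.85987083 -106.63586746   10.        ] [   2.31706051 -106.70629458   14.14867311]
[   3.62002647 -156.28548119   10.        ] [   3.52985129 -156.29067438    9.74175208]
[   5.00710601 -206.01630677   10.        ] [   3.19067136 -206.31503359    4.7825285 ]
pulley 88.04559874165082
pulley 89.14924514048832
wing [-0.02011628  0.02326409  0.055     ] 130.84971648958503
266 [ 0.02154151 -0.14693354  4.18979118] 9.431528131044125
325 [-0.02478461  0.02494363 11.43398293] 7.691898255321485
```

View pics/t6b.png

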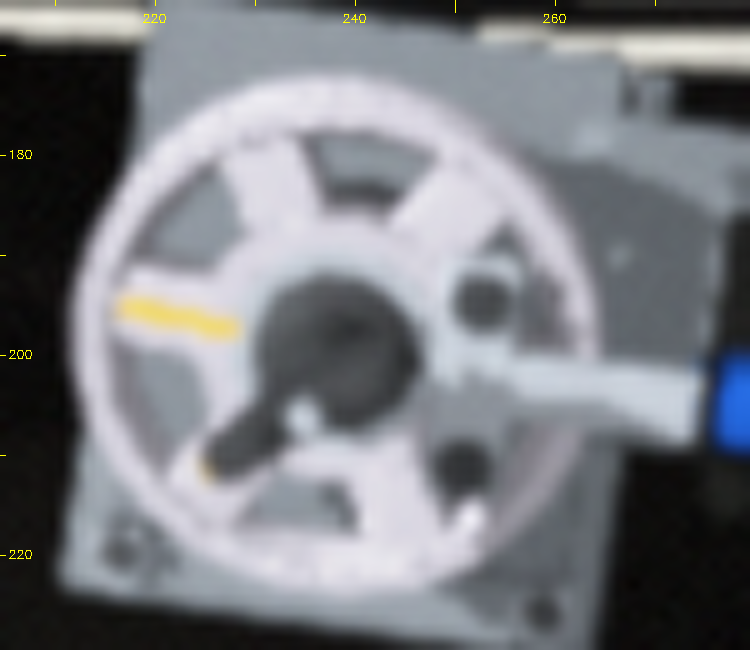

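Run:
```python
from h import *
for n,b in(("top",(222,188,250,216)),):
    t=load(n,6);P,u,v,r=cloud(t,*b);q=1000*(P-P0)@R0
    Z=q[:,2].reshape(b[3]-b[1],-1)
    for i in range(0,28,1): print(b[1]+i,' '.join('%3d'%z for z in Z[i]))
    m=(q[:,2]>30)&(q[:,2]<70);w=q[m];o=w.mean(0);d=np.linalg.svd(w[:,:2]-o[:2])[2][0];print(m.sum(),o,np.degrees(np.arctan2(d[1],d[0])),np.ptp((w[:,:2]-o[:2])@d))
```

```text
188 -54 -47 -48 -52 -52 -46 -49 -14   0  -3   3 1348   3   5   0   0   3   2   3  -3   3   2  -1   1   0   5   0  -2
189 -53 -52 -49 -51 -54 -55 -52  -3   0   2   1   4  -1   6   6   5   2   2   3   6  -2  -1   3   1   0  -1   0   2
190 -51 -49 -51 -49 -56 -55  -6  -3   2   4  -2   0   0   5   0   0  -2   2   4   2   0  -1   0  -4   1   1  -3   0
191  -9 -12 -14 -13 -49   0   3   3   2   0   3   0   5   2   0   3   2  -7  -4   1   6   5  -1  -3   5  -3   3   7
192  -5  -7 -10 -11  -9 1348   3  -1   0  -1   0   2   3   0   1   3   1   0  -1   0   0   0  -2   0   5   0   0   6
193   2   0   2   0   6   1  -3   2   0   3   2   0   6   4   4   6   2  11   9   6   1   0   2   0   1   2   2   9
194   0  -1   2   0  -3  -5   1  -1   2  -2   4   0   6   7   4   2   8   7   5   6   6   5   0   3   0  -4  -1  12
195   0   0   3   7   0   1  -1   2   0   6   8   6   7   9   7   3   8   7   8  12  11   8   5   0   6   3   0  11
196   0   0   1   1   6  -2   5  -4  -1  10   7   8  12   1  11  10   2   7   9  12   2   4   6   3   3   5  -5   5
197  -3   0   1  -3   4   0   5  -1   0  11   3  11   
[... 1529 characters left out ...]
1   7   0   2   2   4  -1   5   4  13  18
211  -4   0   0  59  53  59  64  59  57  59   1  -2   7   1   3  -3   0   2  -1   2  -4   0   4   3   0   3   9  17
212  -2  -1  -1  50  61  56  58  57  63   1   1 -50   2   3   0   3   0   3  -2   4   1   2   1   0  -1  13  16  13
213  -2   0   3  -1  51  59  54  -5   1  -5 -49 -50 -59 -49 -48 -54 -49 -49   1   0  -2   1   1   3   0  13  11  12
214  -2   0   0  -2   0   1   3   3  -4 -49 -46 -51 -55 -51 -47 -51 -53 -51   0  -1   5   1   0   1  -1   9   9  13
215  -1   0   1  -2   2   2   0   0 -54 -50 -51 -51 -45 -54 -48 -52 -48 -48   0  -5   0   2   0   1   0  -2   0  -5
152 [ 0.58789605 -0.28608269 53.88442121] 127.82774038934575 64.52642782262532
```

>>> step_arm:
  series:
    - [0.5, 0.33, 0.93, 0, 0.695]
    - [0.5, 0.33, 0.93, 0, 0.695]
    - [0.5, 0.33, 0.93, 0, 0.695]
    - [0.5, 0.33, 0.93, 0, 0.695]
    - [0.5, 0.33, 0.93, 0, 0.695]
    - [0.5, 0.33, 0.93, 0, 0.695]
    - [0.5, 0.33, 0.93, 0, 0.695]
    - [0.5, 0.33, 0.93, 0, 0.695]
    - [0.5, 0.33, 0.93, 0, 0.695]
    - [0.5, 0.33, 0.93, 0, 0.695]
    - [0.5, 0.33, 0.93, 0, 0.695]
    - [0.5, 0, 0, 0, 0]

```text
time: 13.55
tool_pos: [0.4631, 0.1555, 0.2759]
tool_rot: [3.141, -0.001, 2.081]
contact_force: [1.1, -0.9, 0.2]
opening: 0.0458
```

>>> step_arm:
  series:
    - [0.5, 0, 0, -0.9, 0]
    - [0.5, 0, 0, -1, 0]
    - [0.5, 0, 0, -1, 0]
    - [0.5, 0, 0, -0.6, 0]
    - [0.5, 0, 0, 0, 0]
    - [0.5, 0, 0, 0, 0]

```text
time: 14.15
tool_pos: [0.4626, 0.1523, 0.1891]
tool_rot: [3.142, -0.0, 2.076]
contact_force: [0.9, -0.2, 0.4]
opening: 0.046
```

>>> step_arm:
  series:
    - [0.5, -0.1, -0.08, -0.6, 0]
    - [0.5, 0, 0, -0.5, 0]
    - [0.5, 0, 0, -0.14, 0]
    - [0.5, 0, 0, 0, 0]

```text
time: 14.55
tool_pos: [0.4603, 0.1502, 0.1583]
tool_rot: [3.141, 0.0, 2.075]
contact_force: [0.7, -0.1, -0.1]
opening: 0.0459
```

Run:
```python
from h import *
crop(shot("side",7),"s7.png",215,120,130,105,6)
```

```text
(no output)
```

View pics/s7.png

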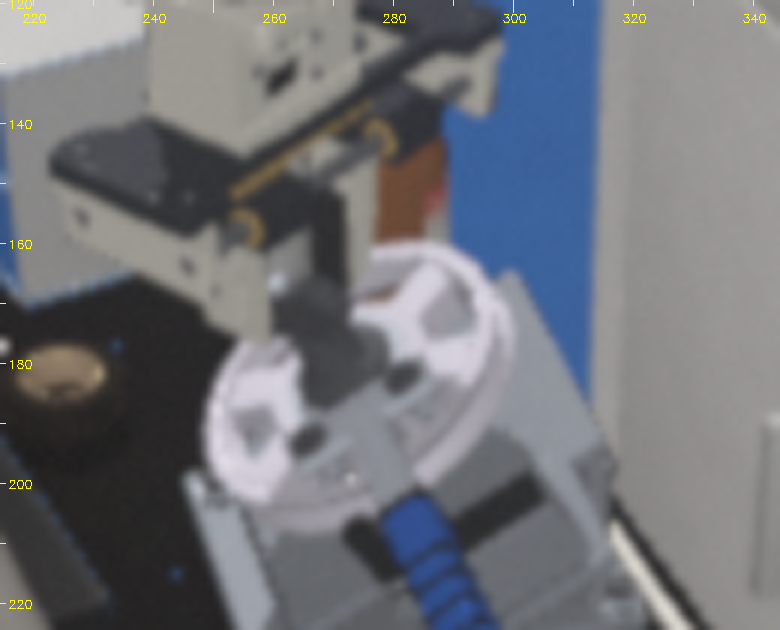

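>>> step_arm:
  series:
    - [0, 0, 0, 0, 0]
    - [0, 0, 0, 0, 0]
    - [0, 0, 0, 0, 0]
    - [0, 0, 0, 0, 0]
    - [0, 0, 0, 0, 0]
    - [0, 0, 0, 0, 0]
  squeeze: 30

```text
time: 15.2
tool_pos: [0.4597, 0.1498, 0.1579]
tool_rot: [-3.141, 0.0, 2.076]
contact_force: [-2.8, -3.5, 3.9]
opening: 0.0163
```

```bash
python3 -c "
from h import *
o=sensors.observe();print(o['contact_force'],o['torque'],o['tool_pos'],o['tool_rot'])"
```

```text
[-2.79571172 -3.50953462  3.88124635] [-0.45119659  0.31485321  0.13850175] [0.45974671 0.14977345 0.15794522] [-3.14125483e+00  3.21466775e-04  2.07568115e+00]
```

>>> step_arm:
  series:
    - [0, 0, 0, 0, -0.5]
    - [0, 0, 0, 0, -0.5]
    - [0, 0, 0, 0, -0.5]
    - [0, 0, 0, 0, -0.5]
    - [0, 0, 0, 0, -0.5]
    - [0, 0, 0, 0, -0.5]
    - [0, 0, 0, 0, -0.5]
    - [0, 0, 0, 0, -0.5]

```text
time: 16.0
tool_pos: [0.4598, 0.1504, 0.1578]
tool_rot: [3.142, -0.0, 1.755]
contact_force: [-3.8, -0.2, 4.0]
opening: 0.0173
```

```bash
python3 -c "
from h import *
o=sensors.observe();print(o['contact_force'],o['torque'],o['tool_pos'],o['tool_rot'],o['opening'])
crop(shot('side',8),'s8.png',215,120,130,105,6)
"
```

```text
[-3.7763665  -0.22411213  4.04697925] [0.07380599 0.25242222 0.37072374] [0.45975491 0.15036084 0.15780872] [ 3.14158074e+00 -4.94735257e-04  1.75450813e+00] 0.017278602435092324
```

View pics/s8.png

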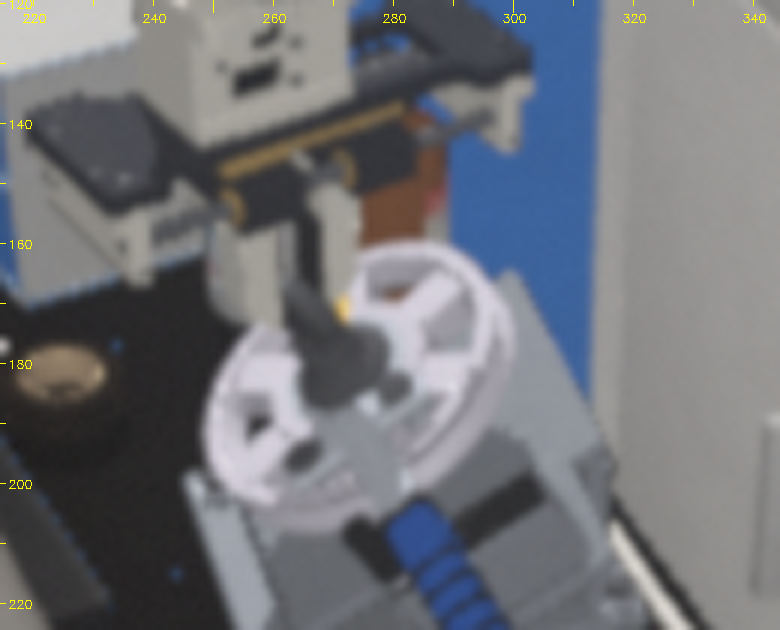

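>>> step_arm:
  series:
    - [0, 0, 0, 0, -0.5]
    - [0, 0, 0, 0, -0.5]
    - [0, 0, 0, 0, -0.5]
    - [0, 0, 0, 0, -0.5]
    - [0, 0, 0, 0, -0.5]
    - [0, 0, 0, 0, -0.5]

```text
time: 16.65
tool_pos: [0.4598, 0.1501, 0.1583]
tool_rot: [3.141, -0.0, 1.515]
contact_force: [-4.4, -1.4, 7.5]
opening: 0.017
```

```bash
python3 -c "
from h import *
o=sensors.observe();print(o['contact_force'],o['torque'],o['tool_pos'],o['tool_rot'],o['opening'])
crop(shot('side',9),'s9.png',215,120,130,105,6)
"
```

```text
[-4.36061863 -1.37596137  7.52187479] [-0.1145511   0.57288856  0.34183373] [0.45976618 0.15013142 0.15828413] [ 3.14136417e+00 -4.47367931e-05  1.51523812e+00] 0.01702637060261221
```

View pics/s9.png

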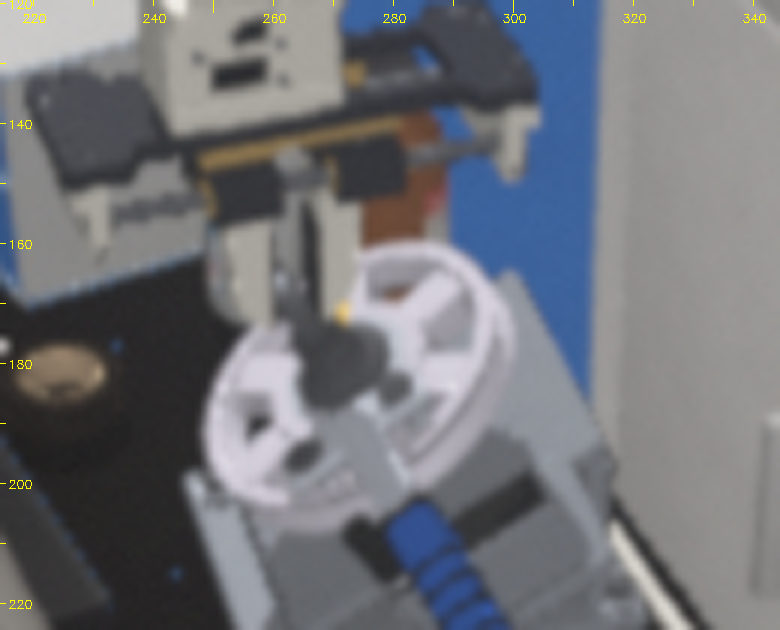

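>>> step_arm:
  series:
    - [0, 0, 0, 0, -0.5]
    - [0, 0, 0, 0, -0.5]
    - [0, 0, 0, 0, -0.5]
    - [0, 0, 0, 0, -0.5]
    - [0, 0, 0, 0, -0.5]

```text
time: 17.2
tool_pos: [0.4596, 0.1498, 0.1587]
tool_rot: [3.141, 0.001, 1.315]
contact_force: [-7.0, -2.7, 12.1]
opening: 0.0167
```

```bash
python3 -c "
from h import *
o=sensors.observe();print(o['contact_force'],o['torque'],o['tool_pos'],o['tool_rot'],o['opening'])
"
```

```text
[-7.044229   -2.71887347 12.1066405 ] [-0.47752019  0.93905819  0.35683215] [0.45955848 0.14978917 0.15869528] [3.14146123e+00 6.72906276e-04 1.31544230e+00] 0.01665869136623391
```

>>> step_arm:
  series:
    - [0, 0, 0, 0, -0.5]
    - [0, 0, 0, 0, -0.5]
    - [0, 0, 0, 0, 0]

```text
time: 17.5
tool_pos: [0.4594, 0.1496, 0.1589]
tool_rot: [3.142, 0.001, 1.236]
contact_force: [-8.2, -3.3, 13.2]
opening: 0.0167
```

```bash
python3 -c "
from h import *
o=sensors.observe();print(o['contact_force'],o['torque'],o['tool_pos'],o['tool_rot'],o['opening'])
crop(shot('side',10),'s10.png',215,120,130,105,6)
"
```

```text
[-8.16779096 -3.3016883  13.20194497] [-0.64424495  1.03552285  0.35281407] [0.45939483 0.14961166 0.1588904 ] [3.14150115e+00 1.06209623e-03 1.23596445e+00] 0.01668287761077482
```

View pics/s10.png

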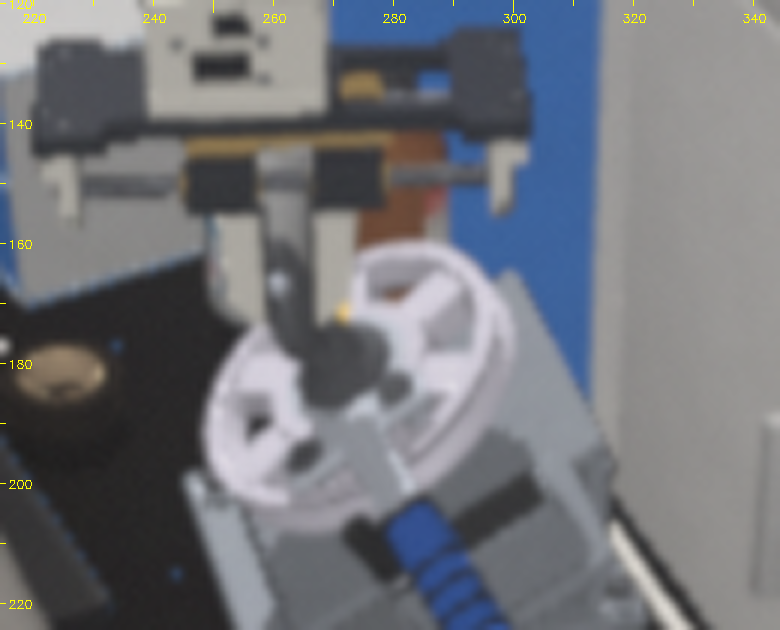

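```bash
python3 -c "
from h import *
s=load('side',10)
q=(onplane(s,272,171,P0,R0[:,2])-P0)@R0;print(q,np.degrees(np.arctan2(q[1],q[0])))
a=1.236+np.radians(6.3); 
print(np.degrees(np.arctan2(np.sin(a)*.866,np.cos(a))))
# wing angle: horizontal dir yaw psi -> spindle angle
for psi in(2.076,1.236): 
  b=psi+np.radians(6.3); print(np.degrees(np.arctan2(np.sin(b),np.cos(b)/.866)))
"
```

```text
[ 1.07541868e-02  3.77142914e-02 -1.90565061e-16] 74.08456058998466
75.20615121182631
129.213271545624
75.20615121182631
```

>>> step_arm:
  series:
    - [0, 0, 0, 0, -0.5]
    - [0, 0, 0, 0, -0.5]
    - [0, 0, 0, 0, 0]

```text
time: 17.85
tool_pos: [0.4592, 0.1495, 0.1589]
tool_rot: [-3.142, 0.001, 1.156]
contact_force: [-8.9, -4.5, 15.2]
opening: 0.0162
```

```bash
python3 -c "
from h import *
o=sensors.observe();print(o['contact_force'],o['torque'],o['tool_pos'],o['tool_rot'],o['opening'])
"
```

```text
[-8.89720606 -4.54147042 15.16902804] [-0.77679549  1.20903627  0.42847338] [0.45922915 0.14952016 0.15892262] [-3.14156157e+00  1.39064834e-03  1.15628020e+00] 0.016226345106689116
```

>>> step_arm:
  series:
    - [0, 0, 0, 0, -0.5]
    - [0, 0, 0, 0, -0.5]
    - [0, 0, 0, 0, 0]

```text
time: 18.15
tool_pos: [0.4589, 0.1493, 0.159]
tool_rot: [-3.142, 0.002, 1.077]
contact_force: [-10.4, -5.7, 16.5]
opening: 0.0163
```

```bash
python3 -c "
from h import *
o=sensors.observe();print(o['contact_force'],o['torque'],o['tool_pos'],o['tool_rot'],o['opening'])
crop(shot('side',11),'s11.png',215,120,130,105,6)
"
```

```text
[-10.44891969  -5.67968469  16.52590484] [-1.03043796  1.44356546  0.73643233] [0.45891759 0.1492554  0.15901522] [-3.14153339e+00  2.44032156e-03  1.07717713e+00] 0.016303600556198436
```

View pics/s11.png

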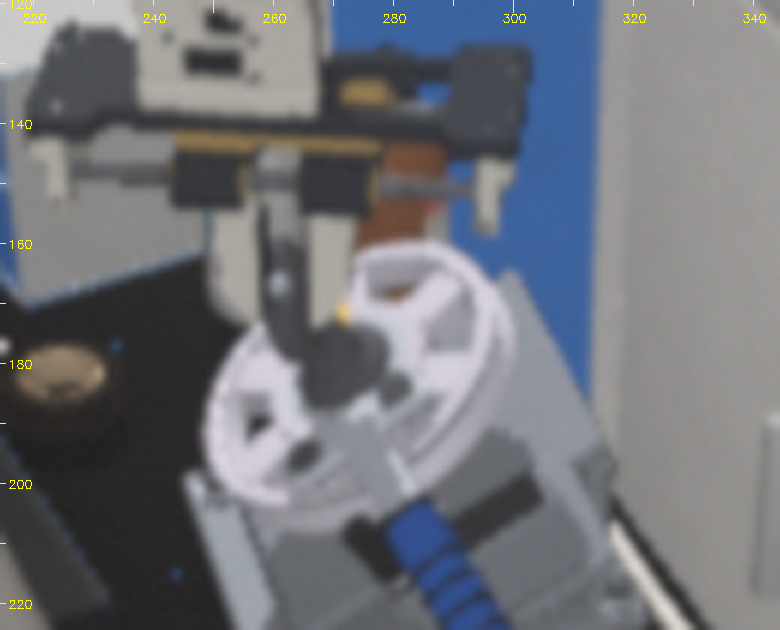

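>>> step_arm:
  series:
    - [0.5, 0, 0, 0, 0]
    - [0.5, 0, 0, 0, 0]
    - [0.5, 0, 0, 0, 0]
    - [0.5, 0, 0, 0.6, 0]
    - [0.5, 0, 0, 1, 0]
    - [0.5, 0, 0, 1, 0]
    - [0.5, 0, 0, 1, 0]
    - [0.5, -0.4, -1, 1, 0]
    - [0.5, -0.4, -1, 0.4, 0]
    - [0.5, -0.4, -1, 0, 0]
    - [0.5, -0.4, -1, 0, 0]

```text
time: 19.3
tool_pos: [0.42, 0.0494, 0.2831]
tool_rot: [3.14, -0.001, 1.076]
contact_force: [-0.0, -0.6, -0.4]
opening: 0.046
```

>>> step_arm:
  series:
    - [0.5, -0.4, -1, 0, 0.5]
    - [0.5, -0.4, -1, 0, 0.5]
    - [0.5, -0.4, -1, 0, 0.5]
    - [0.5, -0.4, -1, 0, 0.5]
    - [0.5, -0.4, -1, 0, 0.5]
    - [0.5, -0.4, -1, 0, 0.5]
    - [0.5, 0, 0, 0, 0.5]
    - [0.5, 0, 0, 0, 0.5]

```text
time: 20.1
tool_pos: [0.3601, -0.1008, 0.2827]
tool_rot: [3.141, -0.0, 1.395]
contact_force: [-0.3, -0.0, 0.2]
opening: 0.0458
```

```bash
python3 -c "
from h import *
crop(shot('side',12),'s12.png',215,120,130,105,6)
t=shot('top',12)
crop(t,'t12.png',205,160,120,80,6)
b=(222,188,250,216)
P,u,v,r=cloud(t,*b);q=1000*(P-P0)@R0
m=(q[:,2]>30)&(q[:,2]<70);w=q[m];o=w.mean(0);d=np.linalg.svd(w[:,:2]-o[:2])[2][0];print(m.sum(),o,np.degrees(np.arctan2(d[1],d[0])),np.ptp((w[:,:2]-o[:2])@d))
"
```

```text
182 [ 0.45747923 -0.88619477 52.39650779] -103.95938796190343 62.65327985905543
```

View pics/t12.png

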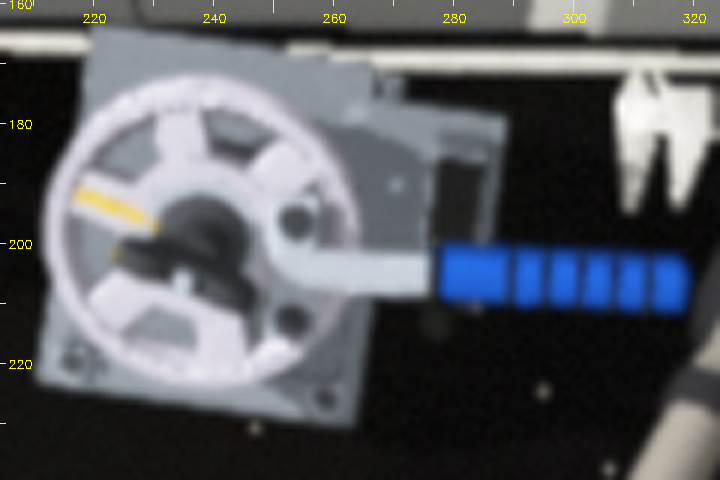

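View pics/s12.png

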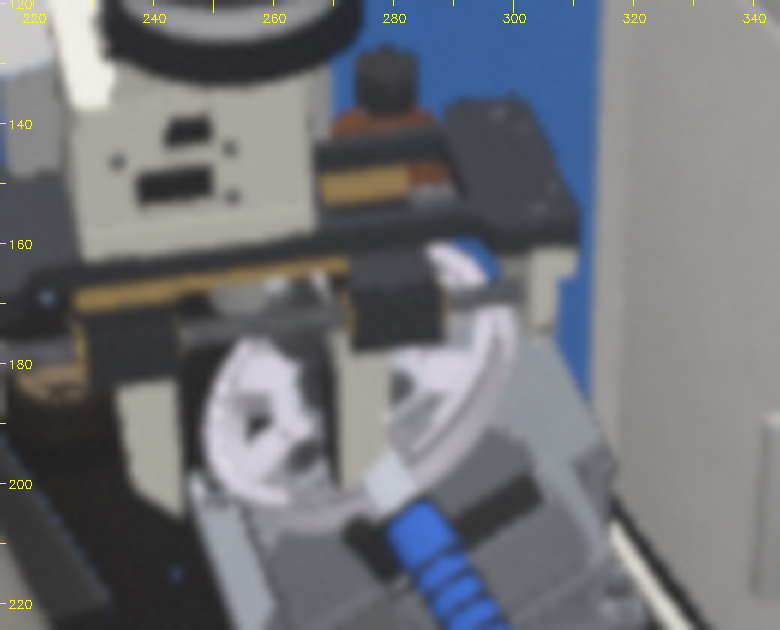

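```bash
python3 -c "
from h import *
t=load('top',12)
for u,v in((217,191.5),(230.3,197)):
    q=(onplane(t,u,v,P0,R0[:,2])-P0)@R0;print('pulley',q,np.degrees(np.arctan2(q[1],q[0])))
a=[(onplane(t,u,v,P0,R0[:,2])-P0)@R0 for u,v in((217,191.5),(230.3,197))];d=a[0]-a[1];print(np.degrees(np.arctan2(d[1],d[0])))
# opposite spoke / other spokes not marked; wing ear mark
for z in(40,45,50,55): 
  q=(onplane(t,223.3,201.7,sp(0,0,z),R0[:,2])-P0)@R0;print(q,np.degrees(np.arctan2(q[1],q[0])))
crop(t,'t12b.png',205,180,60,45,12)
for lim in (45,50):
  P,u,v,r=cloud(t,222,188,250,218);q=1000*(P-P0)@R0
  m=(q[:,2]>lim)&(q[:,2]<66);w=q[m];o=w.mean(0);d=np.linalg.svd(w[:,:2]-o[:2])[2][0];print(m.sum(),o,np.degrees(np.arctan2(d[1],d[0])))
"
```

```text
pulley [ 1.23900858e-02  5.69471490e-02 -1.15366452e-16] 77.72535928130884
pulley [ 2.06352991e-03  2.07191697e-02 -2.38744148e-16] 84.31237130759708
74.09013437464424
[0.00084402 0.03304415 0.04      ] 88.53686269439784
[0.00264055 0.03242371 0.045     ] 85.344179832819
[0.00443707 0.03180327 0.05      ] 82.05757422552945
[0.0062336  0.03118282 0.055     ] 78.69530384091478
143 [-0.22152191 -0.35821112 55.82417227] -103.89247004701747
122 [-0.72745156 -0.70353341 57.24671581] -103.84895731700296
```

View pics/t12b.png

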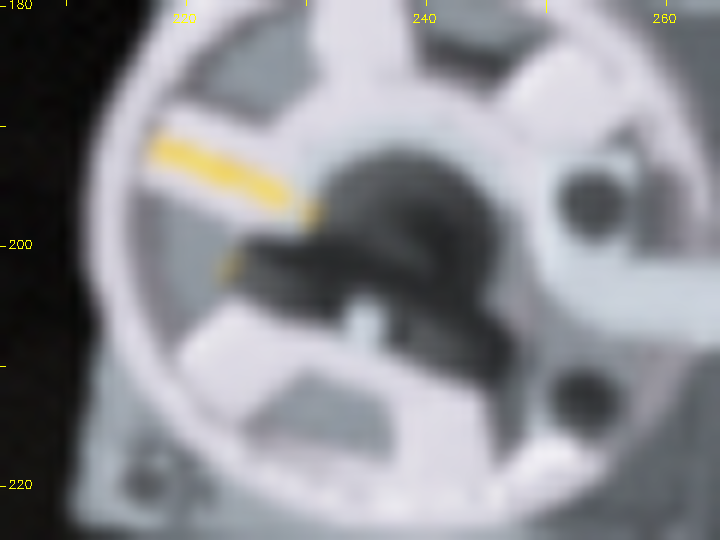

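```bash
python3 -c "
from h import *
for tag in(6,12):
    t=load('top',tag);g=t['pixels'].astype(float).min(2).astype(np.float32)
    A=np.radians(np.arange(0,200,.5))
    prof=[]
    for r in(42,45,48,51):
        uv=proj(t,np.array([sp(r*np.cos(a),r*np.sin(a),0) for a in A])).astype(np.float32)
        prof.append(cv2.remap(g,uv[:,0],uv[:,1],cv2.INTER_LINEAR).ravel())
    prof=np.array(prof);best=[]
    for r,p in zip((42,45,48,51),prof):
        h=np.degrees(np.arcsin(11/r));sc=[]
        for ph in np.arange(60,110,.5):
            d=(np.degrees(A)-ph+30)%60-30
            m=(abs(d)<h).astype(float);sc.append(np.corrcoef(m,p)[0,1])
        best.append((np.arange(60,110,.5)[int(np.argmax(sc))],round(max(sc),2)))
    print(tag,best)
"
```

```text
6 [(np.float64(86.5), np.float64(0.4)), (np.float64(87.0), np.float64(0.46)), (np.float64(86.5), np.float64(0.57)), (np.float64(86.0), np.float64(0.76))]
12 [(np.float64(77.5), np.float64(0.81)), (np.float64(77.0), np.float64(0.85)), (np.float64(77.0), np.float64(0.87)), (np.float64(76.5), np.float64(0.87))]
```

>>> step_arm:
  series:
    - [0.55, 0.74, 0.75, 0, 0.14]
    - [0.55, 0.74, 0.75, 0, 0.14]
    - [0.55, 0.74, 0.75, 0, 0.14]
    - [0.55, 0.74, 0.75, 0, 0.14]
    - [0.55, 0.74, 0.75, 0, 0.14]
    - [0.55, 0.74, 0.75, 0, 0.14]
    - [0.55, 0, 0, -0.6, 0]
    - [0.55, 0, 0, -1, 0]
    - [0.55, 0, 0, -1, 0]
    - [0.55, 0, 0, -1, 0]
    - [0.55, 0, 0, 0, 0]
    - [0.55, 0, 0, 0, 0]

```text
time: 21.4
tool_pos: [0.4712, 0.0127, 0.1931]
tool_rot: [-3.142, -0.0, 1.462]
contact_force: [0.2, 0.6, 0.3]
opening: 0.05
```

>>> step_arm:
  series:
    - [0.55, 0, -0.05, -0.9, 0]
    - [0.55, 0, 0, -0.9, 0]
    - [0.55, 0, 0, -0.8, 0]
    - [0.55, 0, 0, -0.5, 0]
    - [0.55, 0, 0, 0, 0]

```text
time: 21.9
tool_pos: [0.4711, 0.0113, 0.1153]
tool_rot: [-3.141, -0.0, 1.462]
contact_force: [-0.3, 0.6, 0.2]
opening: 0.0506
```

```bash
python3 -c "
from h import *
crop(shot('side',13),'s13.png',215,130,130,105,6)
"
```

```text
(no output)
```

View pics/s13.png

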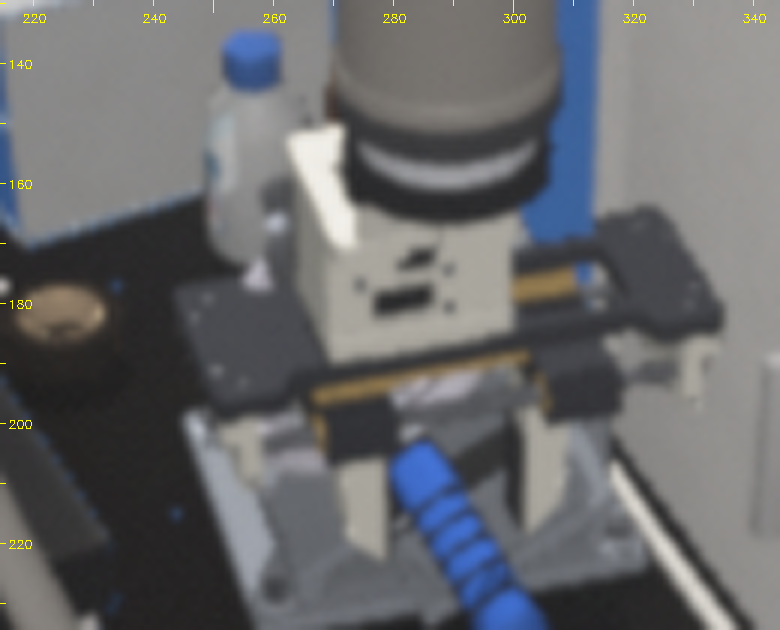

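>>> step_arm:
  series:
    - [0, 0, 0, 0, 0]
    - [0, 0, 0, 0, 0]
    - [0, 0, 0, 0, 0]
    - [0, 0, 0, 0, 0]
    - [0, 0, 0, 0, 0]
    - [0, 0, 0, 0, 0]
    - [0, 0, 0, 0, 0]
  squeeze: 20

```text
time: 22.65
tool_pos: [0.47, 0.0114, 0.1158]
tool_rot: [-3.14, 0.0, 1.463]
contact_force: [-4.6, -0.1, 4.8]
opening: 0.0289
```

```bash
python3 -c "
from h import *
o=sensors.observe();print(o['contact_force'],o['torque'],o['tool_pos'])
crop(shot('side',14),'s14.png',215,130,130,105,6)
crop(shot('top',14),'t14.png',205,160,120,80,6)
"
```

```text
[-4.56102825 -0.13530268  4.78677563] [-0.16788563  0.8146426   0.10554077] [0.47001146 0.01135998 0.11581215]
```

View pics/s14.png

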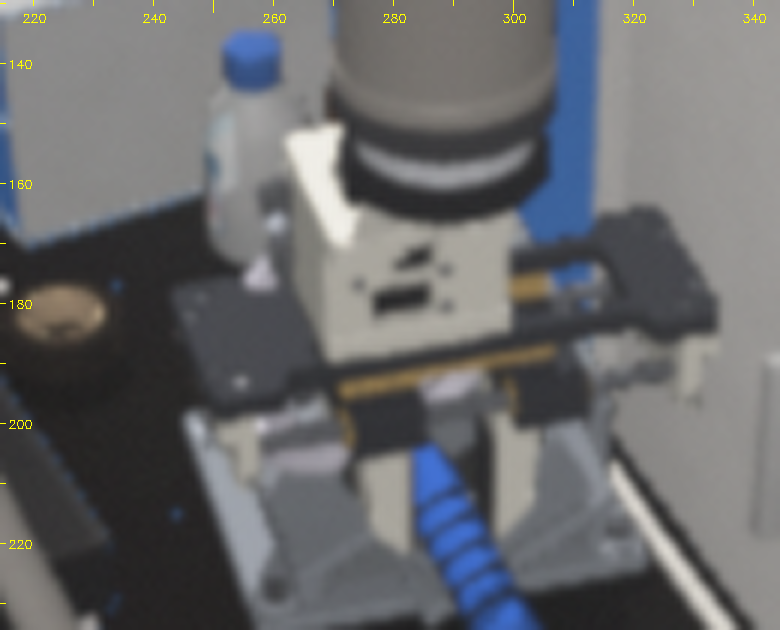

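View pics/t14.png

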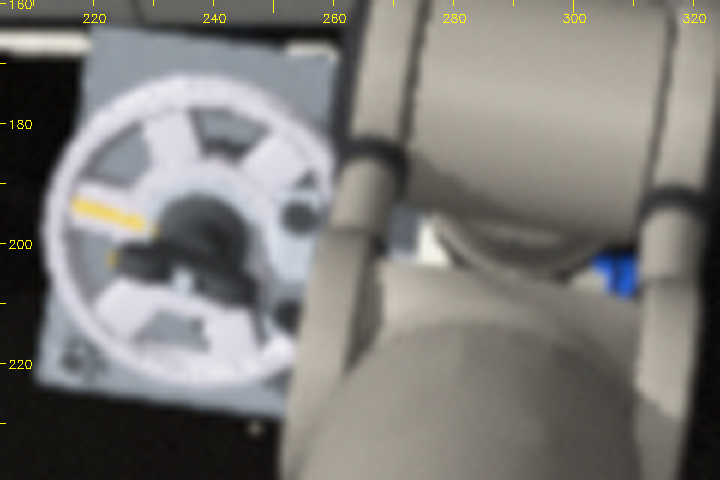

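>>> step_arm:
  series:
    - [0, -0.08, 0, 0.2, 0]
    - [0, -0.08, 0, 0.2, 0]
    - [0, -0.08, 0, 0.2, 0]
    - [0, 0, 0, 0, 0]

```text
time: 23.15
tool_pos: [0.4651, 0.0112, 0.131]
tool_rot: [3.14, 0.0, 1.463]
contact_force: [0.0, 1.2, -1.8]
opening: 0.0241
```

```bash
python3 -c "
from h import *
o=sensors.observe();print(o['contact_force'],o['torque'],o['tool_pos'])
crop(shot('side',15),'s15.png',215,130,130,105,6)
crop(shot('top',15),'t15.png',205,160,120,80,6)
"
```

```text
[ 0.03271058  1.16509165 -1.82974243] [-0.06438929  0.07732993  0.0245381 ] [0.46507629 0.0111992  0.13099845]
```

View pics/s15.png

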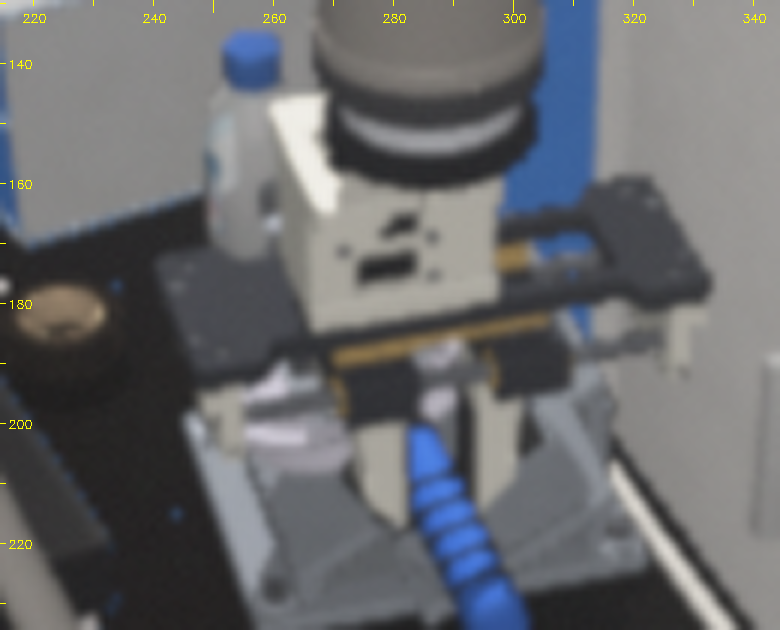

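View pics/t15.png

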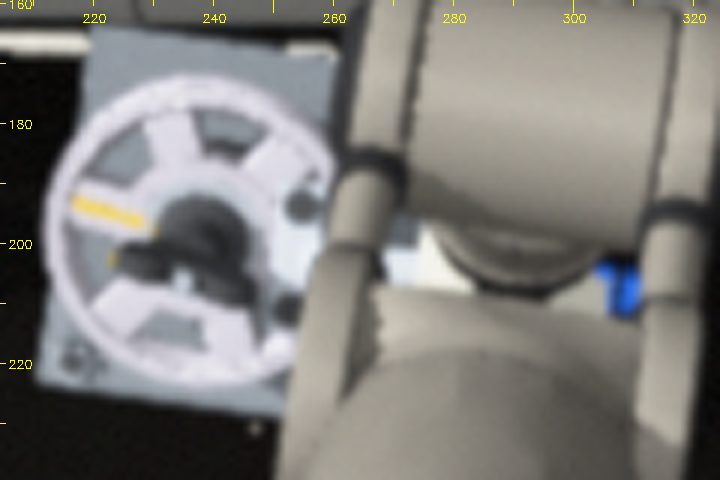

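>>> step_arm:
  series:
    - [0, -0.05, 0, 0.2, 0]
    - [0, -0.05, 0, 0.2, 0]
    - [0, 0, 0, 0.4, 0]
    - [0, 0, 0, 0.8, 0]
    - [0, 0, 0, 1, 0]
    - [0, 0, 0, 1, 0]
    - [0, 0, 0, 0.5, 0]
    - [0, 0, 0, 0, 0]
  squeeze: 40

```text
time: 24.05
tool_pos: [0.4634, 0.0111, 0.2351]
tool_rot: [3.137, 0.0, 1.463]
contact_force: [-0.4, -1.0, -3.5]
opening: 0.0228
```

```bash
python3 -c "
from h import *
o=sensors.observe();print(o['contact_force'],o['torque'],o['tool_pos'])
crop(shot('side',16),'s16.png',215,110,130,105,6)
crop(shot('top',16),'t16.png',205,160,120,80,6)
"
```

```text
[-0.42113402 -1.01916433 -3.49893011] [-0.21278987  0.05479464  0.01929732] [0.46339005 0.01114087 0.23510696]
```

View pics/s16.png

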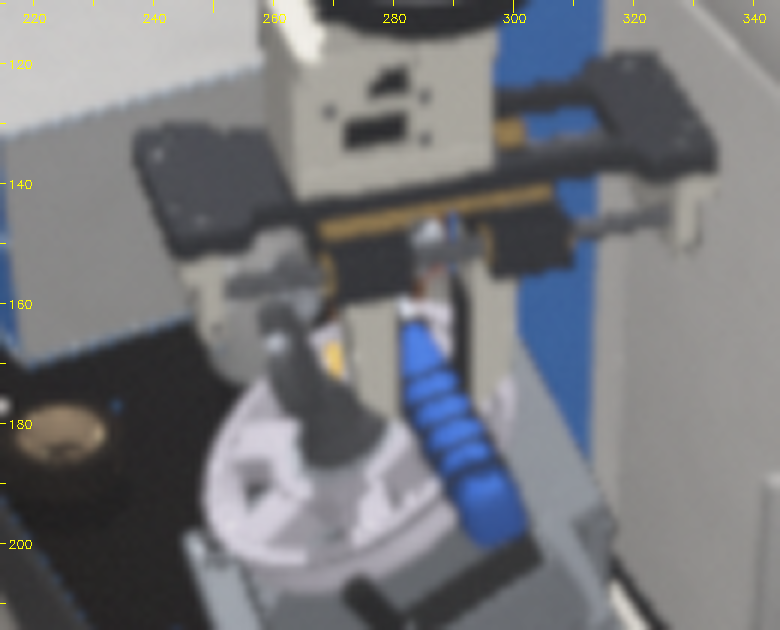

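View pics/t16.png

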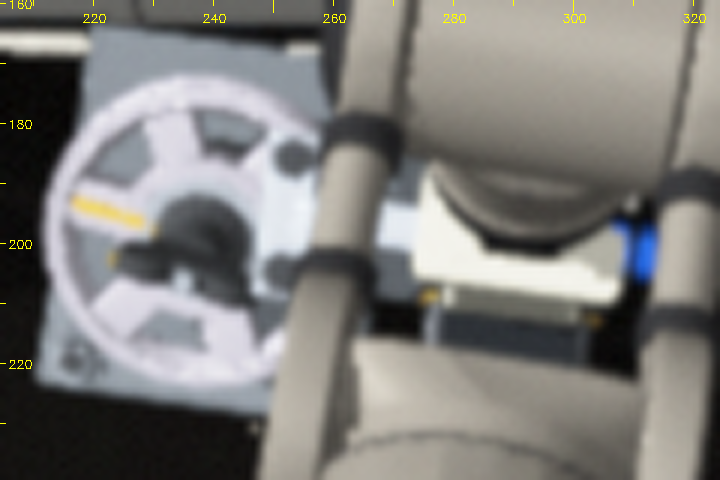

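>>> step_arm:
  series:
    - [0, -0.19, -0.617, 0, -0.917]
    - [0, -0.19, -0.617, 0, -0.917]
    - [0, -0.19, -0.617, 0, -0.917]
    - [0, -0.19, -0.617, 0, -0.917]
    - [0, -0.19, -0.617, 0, -0.917]
    - [0, -0.19, -0.617, 0, -0.917]
    - [0, -0.19, -0.617, 0, -0.917]

```text
time: 24.85
tool_pos: [0.4283, -0.0971, 0.2316]
tool_rot: [-3.139, 0.001, 0.946]
contact_force: [0.8, -0.6, -2.3]
opening: 0.0223
```

>>> step_arm:
  series:
    - [0, -0.19, -0.617, 0, -0.917]
    - [0, -0.19, -0.617, 0, -0.917]
    - [0, -0.19, -0.617, 0, -0.917]
    - [0, -0.19, -0.617, 0, -0.917]
    - [0, -0.19, -0.617, 0, -0.917]
    - [0, -0.19, -0.617, 0, -0.917]
    - [0, -0.19, -0.617, 0, -0.917]
    - [0, 0, 0, -0.8, 0]
    - [0, 0, 0, -1, 0]
    - [0, 0, 0, -1, 0]
    - [0, 0, 0, -1, 0]

```text
time: 25.95
tool_pos: [0.3952, -0.2042, 0.1359]
tool_rot: [-3.14, 0.001, 0.435]
contact_force: [0.9, -0.4, -2.4]
opening: 0.0229
```

>>> step_arm:
  series:
    - [0, 0, 0, -1, 0]
    - [0, 0, 0, -1, 0]
    - [0, 0, 0, -1, 0]
    - [0, 0, 0, -0.6, 0]
    - [0, 0, 0, 0, 0]
    - [0, 0, 0, 0, 0]

```text
time: 26.55
tool_pos: [0.3956, -0.2044, 0.0474]
tool_rot: [-3.14, 0.001, 0.436]
contact_force: [-0.3, 1.0, -2.7]
opening: 0.0227
```

```bash
python3 -c "
from h import *
o=sensors.observe();print(o['contact_force'],o['torque'],o['tool_pos'])
crop(shot('side',17),'s17.png',230,220,130,130,5)
"
```

```text
[-0.33588886  0.98504467 -2.7105837 ] [-0.12644986  0.2307863  -0.01048765] [ 0.39559051 -0.20442258  0.04741596]
```

View pics/s17.png

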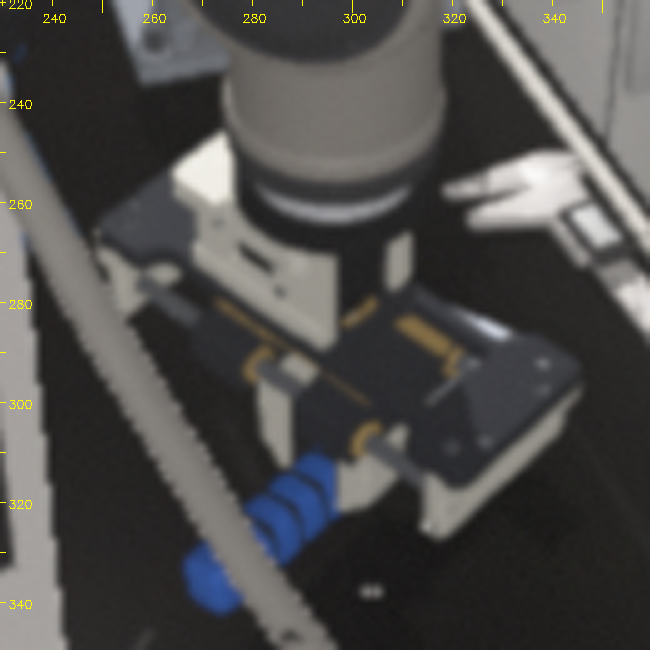

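Lower gently, watching the force.

>>> step_arm:
  series:
    - [0, 0, 0, -0.4, 0]
    - [0, 0, 0, -0.3, 0]
    - [0, 0, 0, 0, 0]

```text
time: 26.9
tool_pos: [0.3964, -0.2051, 0.0301]
tool_rot: [3.14, -0.001, 0.435]
contact_force: [0.3, 0.1, -0.6]
opening: 0.0223
```

>>> step_arm:
  series:
    - [0, 0, 0, -0.15, 0]
    - [0, 0, 0, 0, 0]

```text
time: 27.1
tool_pos: [0.3971, -0.2059, 0.0272]
tool_rot: [3.138, -0.001, 0.436]
contact_force: [0.5, -2.3, 3.2]
opening: 0.0217
```

>>> step_arm:
  series:
    - [0.35, 0, 0, 0, 0]
    - [0.35, 0, 0, 0, 0]
    - [0.45, 0, 0, 0, 0]
    - [0.6, 0, 0, 0, 0]
    - [0.6, 0, 0, 0.5, 0]
    - [0.6, 0, 0, 1, 0]
    - [0.6, 0, 0, 1, 0]
    - [0.6, 0, 0, 1, 0]
    - [0.6, -0.5, 0.8, 1, 0]
    - [0.6, -0.5, 1, 1, 0]
    - [0.6, 0, 1, 1, 0]
    - [0.6, 0, 1, 0, 0]
  squeeze: 10

```text
time: 28.3
tool_pos: [0.3719, -0.1095, 0.1917]
tool_rot: [3.137, -0.004, 0.435]
contact_force: [0.9, -0.0, -0.8]
opening: 0.055
```

>>> step_arm:
  series:
    - [0.6, 0, 1, 0, 0]
    - [0.6, 0, 1, 0, 0]
    - [0.6, 0, 1, 0, 0]
    - [0.6, 0, 1, 0, 0]
    - [0.6, 0, 0, 0, 0]
    - [0.6, 0, 0, 0, 0]

```text
time: 28.9
tool_pos: [0.3708, -0.0095, 0.189]
tool_rot: [3.141, 0.0, 0.437]
contact_force: [0.4, -0.2, -0.2]
opening: 0.0552
```

```bash
python3 -c "
from h import *
o=sensors.observe();print(o['contact_force'],o['tool_pos'],o['time'])
s=shot('side',18);cv2.imwrite('pics/s18.png',s['pixels'])
t=shot('top',18);cv2.imwrite('pics/t18.png',t['pixels'])
crop(t,'t18b.png',200,155,200,125,4)
for u,v in ((344.7,210.3),(359.5,203.5)): print(onz(t,u,v,.024))
"
```

```text
[ 0.3632783  -0.23196354 -0.19363723] [ 0.37082933 -0.0094919   0.1889692 ] 28.9
[ 0.47381459 -0.14424812  0.024     ]
[ 0.49405375 -0.18558864  0.024     ]
```

View pics/s18.png

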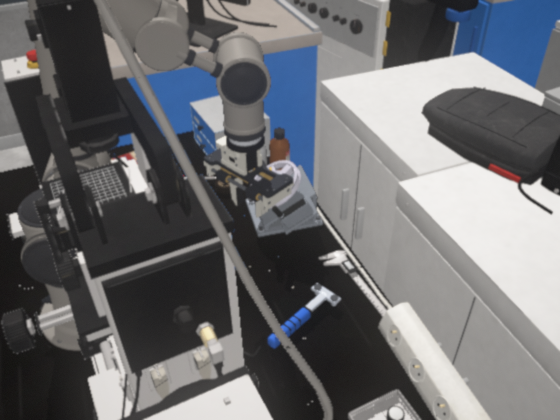

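View pics/t18b.png

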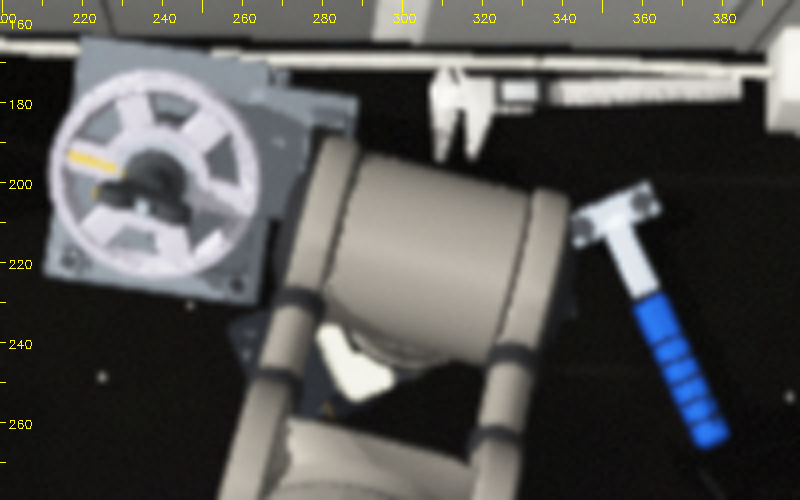

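View pics/t18.png

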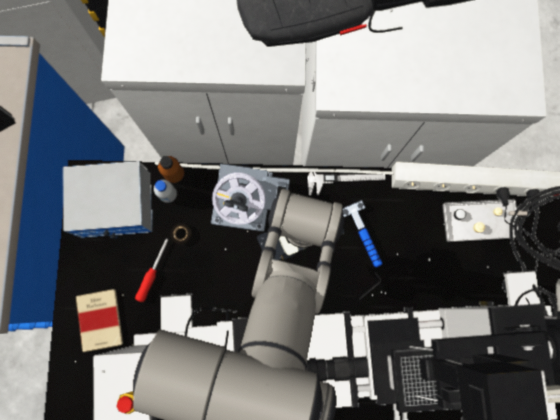

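```bash
python3 -c "
from h import *
for tag in (0,18):
    t=load('top',tag)
    P,u,v,r=cloud(t,330,195,400,275);px=t['pixels'][v,u].astype(int)
    blue=(px[:,0]>140)&(px[:,2]<90); wh=(px.min(1)>150)
    for n,m in(('blue',blue),('bar',wh)):
        m=m&(P[:,2]<.06)&(P[:,2]>-.01);q=P[m];print(tag,n,m.sum(),q.mean(0),np.median(q[:,2]))
    m=(blue)&(P[:,2]<.06)&(P[:,2]>0);q=P[m];s=np.linalg.lstsq(np.c_[q[:,:2]-q[:,:2].mean(0),np.ones(len(q))],q[:,2],rcond=None)[0];print(s)
t=load('top',18)
P,u,v,r=cloud(t,222,188,250,216);q=1000*(P-P0)@R0
m=(q[:,2]>45)&(q[:,2]<66);w=q[m];o=w.mean(0);d=np.linalg.svd(w[:,:2]-o[:2])[2][0];print(np.degrees(np.arctan2(d[1],d[0])))
g=t['pixels'].astype(float).min(2).astype(np.float32);A=np.radians(np.r_[np.arange(0,200,.5),np.arange(300,360,.5)])
for r in(45,48,51):
    uv=proj(t,np.array([sp(r*np.cos(a),r*np.sin(a),0) for a in A])).astype(np.float32);p=cv2.remap(g,uv[:,0],uv[:,1],cv2.INTER_LINEAR).ravel()
    h=np.degrees(np.arcsin(11/r));X=np.arange(60,110,.5);sc=[np.corrcoef(abs((np.degrees(A)-ph+30)%60-30)<h,p)[0,1] for ph in X];print(X[int(np.argmax(sc))],max(sc))
crop(t,'t18c.png',205,165,65,65,9)
crop(load('side',18),'s18b.png',260,270,95,85,7)
"
```

```text
0 blue 295 [ 0.37735839 -0.21224136  0.02238896] 0.022526074644547034
0 bar 219 [ 0.46816096 -0.17078263  0.0214813 ] 0.021767548255744673
[ 0.04554005 -0.11591098  0.02238896]
18 blue 292 [ 0.37379252 -0.21228034  0.02250495] 0.023071272576596358
18 bar 202 [ 0.46392988 -0.17386747  0.02113651] 0.021313121978204563
[ 0.08733468 -0.182338    0.02250495]
-99.45593522387065
81.5 0.8415830693737546
81.0 0.8668997259170298
81.0 0.8708208152213259
```

View pics/t18c.png

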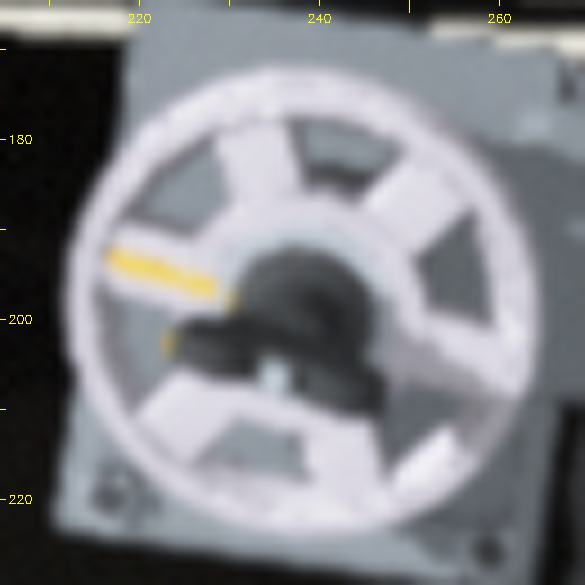

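View pics/s18b.png

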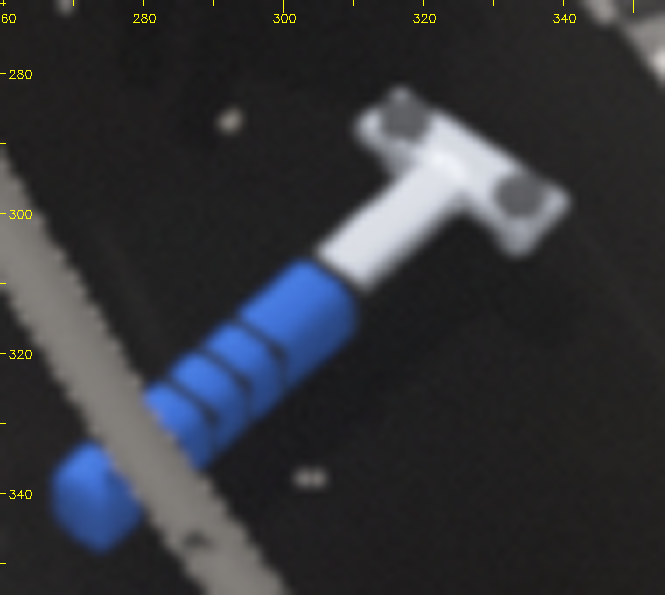

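```bash
python3 -c "
from cell import hand_in
print(hand_in())"
```

```text
the job is handed in; nothing more can be done
None
```

The job is done and handed in at about 29 s of the 72 s allowed; the hand-in returned no verdict.

- **Holding tool fitted:** both pins went into neighbouring windows and I swung the handle down onto the rest against the stop pin. The camera put its centre line 1–5 mm from the rest line. The depth readings were noisy: the handle read flat, but a plane fitted to the cross bar gave about 8°, and I put that down to noise.
- **Wing nut tightened:** I gripped the wing and turned it clockwise until the turning torque jumped from about 0.35 to 0.74 N m, which I took as the stop. At the end the wing measured 80.5° and the pulley mark 81° in the stand's frame. That agrees within my 2–3° measuring error and is inside the 6° limit.
- **Tool returned:** I lifted it off and laid it back near its starting place, about 0.3 m from the pulley. Grip and bar heights match the start to within 1 mm, so it lies flat, pins down.
- **Surroundings:** in the pictures I saw no movement of the bottles, caliper or tape. The gripper ended open and in free air, with about 0 N on the wrist.

No other check failed or disagreed.

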